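# Set the portion stop and hold the cheese for the knife

### The job

Set the cutting guide for the middle portion size: stand the steel stop fully home in the second of the three holes, then lay the block of cheese flat on the board, long side along the fence and its end at the stop. Finish by holding it ready for my knife with one diagonal push: firmly down on the board, back against the fence and up against the stop all at once, with your fingers on the left part of the block, clear of the knife slot; keep pushing when the program ends, and do not let go. Leave the fruit, the ramekin and the salt pot where they are.

Things in the scene. Friction and masses are not known exactly. Their poses are not given: they have to be found in the camera images.
- board: Beech portioning board standing on the worktop on rubber feet, it does not move; 160 mm deep (x) by 280 mm long (y). Origin: centre of its underside, on the worktop. x points to the fence (the far side), y to the left along the fence, z up. Its flat top (the bed) lies 28 mm above the origin
- bed: Top part of the board, same origin and axes as board; the bed surface is at z = 28 mm. Three round holes 22 mm wide, 17 mm deep, at x = 20 mm, y = -55 (first, one dot), -85 (second, two dots), -115 mm (third, three dots), with chamfered mouths. Wood, steel, cheese and fingers rub with a friction of about 0.6. A 5 mm wide knife groove crosses bed and fence at y = -20 mm
- fence: Upright wooden fence, fixed along the far edge of the board, same origin and axes as board. Its flat face towards the robot is at x = 55 mm, it is 25 mm thick, reaches along the whole board and 50 mm above the bed (top at z = 78 mm)
- hole2 (a point): Centre of the mouth of the second (middle, two dots) hole, at bed height
- slot (a point): Point on the bed in the knife groove, 25 mm in front of the fence face; axes as board. The stop's holes lie on its right (-y); the left part of the block (+y) is where to push
- stop: Turned steel stop, 0.18 kg, standing upright on the worktop: a spigot 20 mm in diameter and 16 mm long with a chamfered foot, above it a shouldered head 32 mm in diameter and 45 mm high; 61 mm in all. Origin: centre of the spigot's foot, z up along its axis. Fully home, the shoulder rests on the bed and the origin is 16 mm below the bed surface
- stop_shoulder (a point): Centre of the stop's shoulder, 16 mm above its foot
- block: Firm, rigid straight-sided block of hard cheese, about 0.36 kg: 50 mm (x) by 140 mm (y) by 46 mm high. Origin: centre of its underside; y along its length. Rind on its +y end; either end may go to the stop. In place its origin is at board x = 30 mm, y = 1 mm. It stands 4 mm lower than the fence, so it cannot be gripped across once there; about 11 N down, 8 N to the fence and 14 N to the stop is a firm hold
- lemon: Lemon, 78x55x56 mm, bystander left of the board
- cellar: Round wooden salt pot, 68 mm wide, 62 mm high, bystander left of the board
- white_ramekin: White ramekin, 68 mm wide, 38 mm high, bystander right of the board, near the worktop's front edge
- mandarin: Mandarin, 55 mm wide, bystander close to the board's right end
There are look-alikes about, which are no part of the job. Leave any green, orange or red look-alike of the stop alone.

How it is judged (in metres and radians):
On the way, in this order (a step that is already met when the one before it is completed fails the run):
1. the stop stands fully home in the second hole (horizontal distance between stop_shoulder and hole2 below 0.004 m and z of stop_shoulder in the frame of hole2 below 0.0025 m and angle between stop's own z axis and vertical below 0.1 rad), for 0.2 s.
2. the block lies flat on the board (z of block in the frame of board between 0.025 and 0.031 m and angle between block's own z axis and vertical below 0.06 rad and contact force between block and bed above 1 N), for 0.2 s.
At the end, for the whole second after the job is handed in: stop home in hole two (4 mm; shoulder within 2.5 mm of the bed); block flat, parallel to the fence (0.04 rad), within 2.5 mm of it, end at the stop; fingers, 15 mm or more left of the slot, still push (4 N): over 3 N on the fence, 7 N on the bed, 0.3 N on the stop; at rest (all of step 1 and x of block in the frame of board above 0.0275 m and angle between the y axis of block and the y axis of board, either way round below 0.04 rad and angle between block's own z axis and vertical below 0.04 rad and z of block in the frame of board below 0.03 m and y of block in the frame of board between -0.004 and 0.005 m and contact force between block and fence above 3 N and contact force between block and bed above 7 N and contact force between block and stop above 0.3 N and contact force between the fingers and block above 4 N and y of the grasp point in the frame of slot above 0.015 m and linear speed of block below 0.01 m/s); the arm keeps its last pose, push and grip.
It fails at once if a bystander was moved (distance of any of lemon, mandarin from where it was at the start of the episode above 0.04 m or distance of any of cellar, white_ramekin from where it was at the start of the episode above 0.03 m).
It fails at once if the stop or the block was tipped over (angle between any of stop, block's own z axis and vertical above 0.7 rad).
It also fails if it takes over 72 s, if anything falls off the work surface, if the arm or the gripper's body presses on something with over 40 N, if the wrist force passes 120 N, or if a joint passes its speed limit or range.

### The arm

A 6-joint arm with a two-finger parallel gripper is mounted at the origin on a cart in front of the work surface, level with it; the furniture and walls round the work are solid. World frame = base frame: x ahead of the robot, y to its left, z up, the work surface at z = 0. Lengths are in mm, angles in rad, forces in N, time in s.
With the tool pointing down it reaches from about 350 to 850 mm from the base axis. Payload 8.1 kg.
Tool frame: the origin (TCP) lies midway between the tips of the shut fingers; the grasp point (between the pads) lies 19 mm behind it (arm.grasp_offset is the z of the grasp point in the tool frame, in mm); z points along the fingers, y is the direction in which the jaws open and shut (so a half turn about z gives the same grasp; the last joint's range is limited). The gripper opens to 85 mm and grips with 20 to 120 N. Pads are 22 mm wide; open, the fingers measure 114 mm over their backs; the gripper's body (76 mm by 85 mm) begins 54 mm behind the grasp point. The pads swing forward as they close: fully open they stand 13 mm farther back than shut.
Start: joints at [-1.223, 0.13, 1.488, -0, 1.523, -0.085], TCP at [251.668, -544.673, 231.292] pointing down, gripper open.
Joint ranges: [-2.96, 2.96], [-0.89, 2.26], [0.02, 2.5], [-1.34, 4.48], [0, 2.73], [-2.66, 2.66]. Speed limits (rad/s): [2.39, 2.39, 2.79, 3.14, 3.14, 3.14].

### API

Orientations are given as a unit quaternion [w, x, y, z].
In Python, from cell import readout, viewer, job, arm gives the robot as it stands.
- The arm moves only by the shell command python3 -m pendant 'ROWS' [FORCE]. ROWS is JSON, a list of rows, each an object of numbers: "rx", "ry", "rz": the turn, a rotation vector about the tool's x, y, z in rad; "dx", "dy", "dz": the shift along the tool's x, y, z in m; "hand": the closure in counts, from 0 (fully open) to 255 (shut). In form: [{"rx": .., "ry": .., "rz": .., "dx": .., "dy": .., "dz": .., "hand": ..}, ...]. A call has 1 to 10 rows; each row shifts and turns the pose as measured when the row begins, along the tool's axes as they then stand; what a row does not reach is not made up. A row lasts 1/10 s, in which the tool goes at most 50 mm and 8.59 degrees, less where a joint would pass 70% of its speed; a pose out of reach is approached as far as the arm can. A call with a gripper value outside its range is refused whole. The fingers move at their own pace and stop on an object; FORCE is the grip in N (left out, the last holds). Time passes only in rows, so rows that do not move let the fingers close. It gives the time, the measured TCP pose, the force and the opening at its end, in the units of the state.
- readout.read_state(): the state, without advancing time (a new reading comes with each control period).
- viewer.capture(name): name is "side" or "top"; returns a dict with "frame" (384x512x3 uint8, red, green, blue), "depth" (384x512 float32, mm along the optical axis (not along the pixel's ray), 0 where there is no reading), "fx", "fy", "cx", "cy" (pixels), "dist_coeffs" ([k1, k2, p1, p2, k3] as OpenCV has them; the pictures are not rectified), "position" and "rotation" of the camera in the world. Camera axes: x right, y up, looking along -z (the intrinsics and any distortion apply to the point x, -y, -z); pixel columns grow to the right and rows downward; lengths in mm; the calibration is good to about 2 mm. A picture is of the moment at which its call begins.
- job.close_job(): hands the job in, once; it reports no verdict.
The state is a dict: "time": time; "joints": joint angles; "joint_velocities": joint speeds; "tau": joint torques, N m; "ee_pos": TCP position; "tcp_rot": TCP orientation; "force": force on the tool from outside, world axes, zero at the start; "wrist_torque": the same for the moment, N m; "grip_width": finger opening in mm.
Only numpy, scipy, OpenCV 4.12 (cv2) and the standard library are available. Lean on these libraries where they do the work, as an engineer would, in place of code of your own. Each camera call takes 0.05 s, during which the arm holds its last target. There are 200 camera calls.

## Working session

There is one attempt and no reset: what is moved stays moved. The work goes in short steps, Python scripts to look and compute and a shell command to move; the robot and the scene stay as the last step left them, time stands still between calls to the robot, and variables do not carry over. Pictures are saved under pics/ and viewed, about 8 in all and at most 12, crops included, and the job is handed in when it is done.

```bash
mkdir -p pics; ls; cat > h.py <<'E'
import numpy as np, cv2, sys
from cell import readout, viewer, job, arm
from scipy.spatial.transform import Rotation as R
def cap(n):
    c=viewer.capture(n); c['K']=np.array([[c['fx'],0,c['cx']],[0,c['fy'],c['cy']],[0,0,1.]]);c['D']=np.array(c['dist_coeffs'],float)
    r=np.array(c['rotation'],float); c['R']=r if r.shape==(3,3) else R.from_quat(r,scalar_first=True).as_matrix()
    c['p']=np.array(c['position'],float); return c
def rays(c,uv):
    q=cv2.undistortPoints(np.array(uv,float).reshape(-1,1,2),c['K'],c['D']).reshape(-1,2)
    d=np.c_[q[:,0],-q[:,1],-np.ones(len(q))]; return d@c['R'].T
def onplane(c,uv,z):
    d=rays(c,uv); return c['p']+d*((z-c['p'][2])/d[:,2])[:,None]
def cloud(c):
    v,u=np.mgrid[0:384,0:512]; uv=np.c_[u.ravel(),v.ravel()]
    return (c['p']+rays(c,uv)*c['depth'].reshape(-1,1)).reshape(384,512,3)
def save(c,n): cv2.imwrite('pics/'+n,cv2.cvtColor(c,cv2.COLOR_RGB2BGR))
def tip():
    s=readout.read_state(); print({k:np.round(s[k],3).tolist() for k in('time','ee_pos','tcp_rot','force','grip_width','joints')})
    print(np.round(R.from_quat(s['tcp_rot'],scalar_first=True).as_matrix(),4).tolist()); return s
E
python3 - <<'E'
from h import *
s=tip(); print(arm.grasp_offset)
for n in('top','side'):
    c=cap(n); print(n,c['p'],c['R'].round(3).tolist(),c['fx'],c['D'])
    save(cv2.resize(c['frame'],(800,600)),n+'0.png'); np.savez(n+'0.npz',**{k:c[k] for k in('frame','depth','K','D','R','p')})
E
```

```text
pics
{'time': 0.0, 'ee_pos': [251.487, -544.143, 230.237], 'tcp_rot': [-0.001, 0.977, 0.215, -0.0], 'force': [0.441, -0.692, -0.085], 'grip_width': 85.516, 'joints': [-1.223, 0.131, 1.489, 0.0, 1.523, -0.085]}
[[0.9078, 0.4194, -0.0006], [0.4194, -0.9078, 0.0017], [0.0002, -0.0018, -1.0]]
-18.700000000000003
top [410.18543898 328.00178863 969.396696  ] [[-0.026, 0.998, -0.055], [-1.0, -0.026, 0.007], [0.005, 0.055, 0.998]] 369.35231307700934 [-0.08841302  0.          0.          0.          0.        ]
side [ 406.33036614 -609.5374927   777.69106062] [[0.999, 0.006, -0.045], [-0.04, 0.604, -0.796], [0.022, 0.797, 0.604]] 484.00893264443175 [-0.01612587  0.          0.          0.          0.        ]
```

View pics/top0.png

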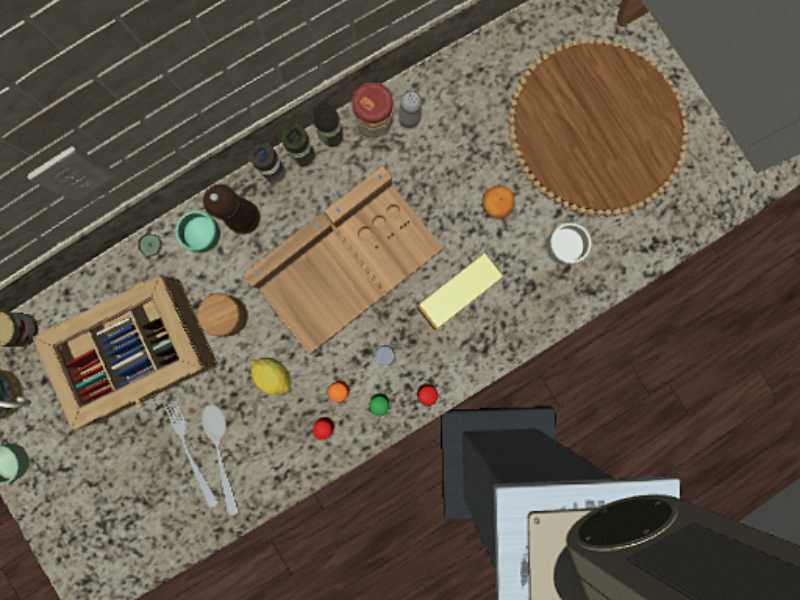

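View pics/side0.png

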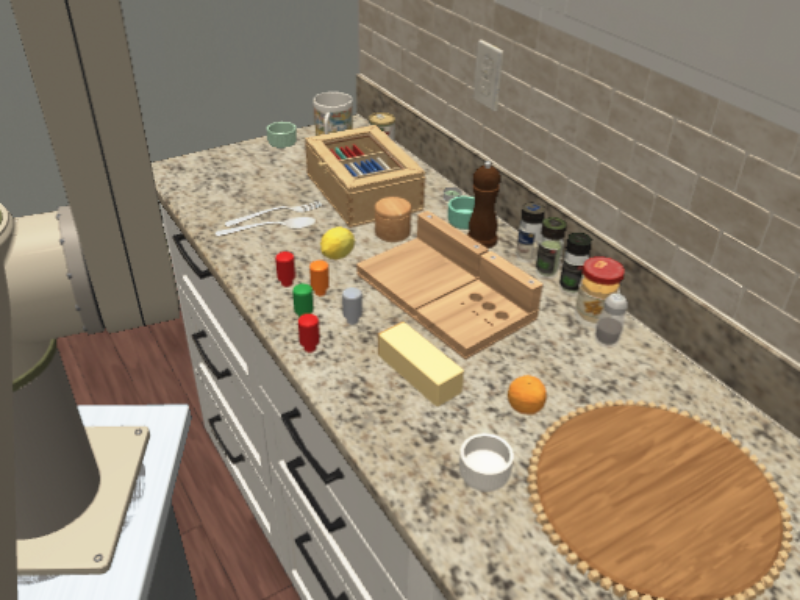

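Top view (800x600): steel-grey stop at (385,355), seen in the side view at (352,305). Could be mistaken for it: orange (338,392), green (379,405), red (428,395) and red (322,429). I choose the grey one. Board at (345,260), with its holes at (365,234), (380,222) and (394,211). Cheese at (460,290).

```bash
cat > m.py <<'E'
from h import *
C={n:{k:v for k,v in np.load(n+'0.npz').items()} for n in('top','side')}
for n,c in C.items():
    P=cloud(c); hsv=cv2.cvtColor(c['frame'],cv2.COLOR_RGB2HSV); z=P[...,2]
    print(n,'worktop z',np.median(z[(abs(z)<12)]) if 1 else 0)
    # block: yellow, top z~46
    k=(800/512)
    def roi(u,v,r): 
        m=np.zeros(z.shape,bool); u=int(u/k);v=int(v/k);r=int(r/k); m[v-r:v+r,u-r:u+r]=1; return m
    b=dict(top=(460,290,70),side=(420,360,60))[n]
    m=roi(*b)&(hsv[...,0]>20)&(hsv[...,0]<36)&(hsv[...,1]>70)&(hsv[...,2]>120)
    m&=(z>38)&(z<54)
    q=P[m]; r=cv2.minAreaRect(q[:,:2].astype(np.float32)); print(' block',m.sum(),np.median(q[:,2]),r)
    s=dict(top=(385,355,16),side=(352,305,25))[n]
    m=roi(*s)&(z>50)&(z<75); q=P[m]; print(' stop cloud',m.sum(),np.median(q[:,2]) if len(q) else 0,cv2.minEnclosingCircle(q[:,:2].astype(np.float32)), q.mean(0))
    # fence: z~78 plane ; bed z~28
    d=dict(top=(345,260,110),side=(450,285,110))[n]
    wood=roi(*d)&(hsv[...,0]<22)&(hsv[...,1]>60)
    f=wood&(z>72)&(z<84); num,lab,st,_=cv2.connectedComponentsWithStats(f.astype(np.uint8)); 
    q=P[f]; print(' fence',f.sum(),cv2.minAreaRect(q[:,:2].astype(np.float32)),np.median(q[:,2]))
    f=wood&(z>22)&(z<34); lab=cv2.connectedComponentsWithStats(cv2.morphologyEx(f.astype(np.uint8),cv2.MORPH_CLOSE,np.ones((5,5))))
    i=1+np.argmax(lab[2][1:,4]); f&=lab[1]==i; q=P[f]; print(' bed',f.sum(),cv2.minAreaRect(q[:,:2].astype(np.float32)),np.median(q[:,2]))
    # other objects
x0,y0,s=215,100,100
c=C['top']; a=cv2.resize(c['frame'][100:260,150:340],(760,640))[:600]; 
c2=C['side']; b=c2['frame'][165:235,200:360]
save(np.vstack([cv2.resize(c['frame'][205:250,190:290],(600,270),interpolation=2),cv2.resize(c2['frame'][160:230,185:341],(600,269),interpolation=2)]),'crop1.png')
E
python3 m.py
```

```text
top worktop z 0.28478099125629797
 block 411 45.87262796572145 ((479.1627502441406, 214.74600219726562), (49.22215270996094, 136.093505859375), 36.736228942871094)
 stop cloud 130 60.20222148777759 ((378.11248779296875, 340.8468933105469), 15.635359764099121) [378.38022798 340.84172101  59.92864687]
 fence 1099 ((621.898681640625, 469.3272399902344), (121.83380889892578, 277.5955810546875), 36.72224044799805) 78.04962759504633
 bed 5504 ((520.9198608398438, 393.463134765625), (136.4949188232422, 281.3948669433594), 36.851280212402344) 28.190849947542233
side worktop z -0.9602174795015799
 block 889 44.65161159973036 ((479.27142333984375, 210.51882934570312), (52.00917434692383, 139.01657104492188), 36.119224548339844)
 stop cloud 105 58.08633160624254 ((378.97418212890625, 333.5557861328125), 15.768647193908691) [378.9159262  331.60629211  57.1601733 ]
 fence 969 ((584.7177124023438, 564.3685913085938), (238.97096252441406, 466.3242492675781), 43.69965362548828) 76.59916332033845
 bed 3653 ((529.7709350585938, 395.83740234375), (163.1639404296875, 285.6197509765625), 37.29558563232422) 26.703648148344087
```

View pics/crop1.png

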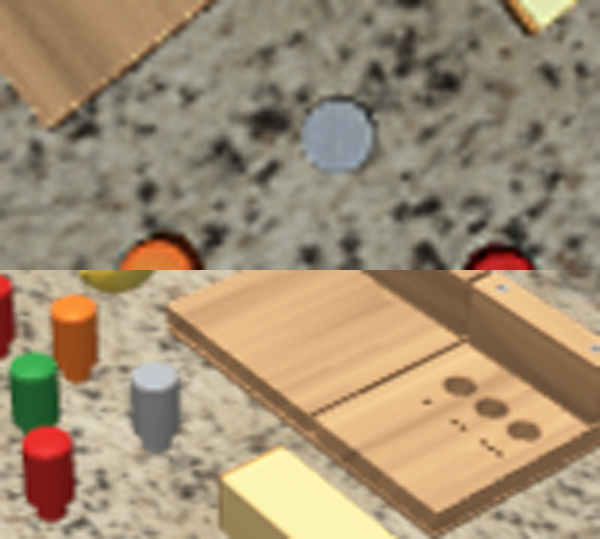

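The crop confirms the grey steel stop: plain grey in both views, with a shouldered shape in the side view at (155,400) of the crop. It also shows holes 1/2/3 at (460,385), (491,408) and (524,430) with one, two and three dots. Next I triangulate the stop, holes and board.

```bash
cat > m2.py <<'E'
from h import *
C={n:{k:v for k,v in np.load(n+'0.npz').items()} for n in('top','side')}
k=800/512
def blob(mask,u,v):
    n,l,s,c=cv2.connectedComponentsWithStats(mask.astype(np.uint8)); 
    i=1+np.argmin(np.hypot(c[1:,0]-u,c[1:,1]-v)+1e3*(s[1:,4]<12)); return c[i],s[i]
for n,hs in dict(top=[(365,234),(380,222),(394,211)],side=None).items():
    c=C[n]; g=cv2.cvtColor(c['frame'],cv2.COLOR_RGB2GRAY); hsv=cv2.cvtColor(c['frame'],cv2.COLOR_RGB2HSV)
    if n=='side': hs=[((185+x*156/600)*k,(160+(y-270)*70/269)*k) for x,y in((460,385),(491,408),(524,430))]
    out=[]
    for u,v in hs:
        u/=k;v/=k; r=7
        p=g[int(v)-r:int(v)+r+1,int(u)-r:int(u)+r+1].astype(float); bg=np.percentile(p,85)
        m=np.zeros(g.shape,bool); m[int(v)-r:int(v)+r+1,int(u)-r:int(u)+r+1]=p<bg*0.8
        b,s=blob(m,u,v); out.append(b); print(n,'hole px',b.round(1),s.tolist(),onplane(c,[b],28).round(1)[0][:2])
    sat=hsv[...,1]; u,v=((385,355),(352,305))[n=='side']; u/=k;v/=k
    z=cloud(c)[...,2]; m=(z>(52))&(z<70)&(np.hypot(*(np.mgrid[0:384,0:512]-np.array([v,u])[:,None,None]))<18)
    if n=='side':  # top face brighter
        m&=g>g[m].max()*0.86
    b,s=blob(m,u,v); print(n,'stop top',b.round(1),s.tolist(),onplane(c,[b],61).round(1)[0][:2])
    Y=cloud(c)
    for nm,(u,v) in dict(mand=((498,202),(527,394)),cellar=((221,315),(393,218)),lemon=((270,376),(337,242)),ram=((570,245),(486,462))).items():
        pass
    if n=='top':
        for nm,(u,v) in dict(mand=(498,202),cellar=(221,315),lemon=(270,376),ram=(570,245),orange=(338,392),red=(428,395),green=(379,405)).items(): print(nm,Y[int(v/k),int(u/k)].round())
    # bed left/right/front borders: corners of fence face bottom
E
python3 m2.py
```

```text
top hole px [234.8 146.1] [229, 142, 12, 10, 38] [585.5 364.1]
top hole px [241.9 139.4] [238, 138, 9, 6, 18] [602.6 345.4]
top hole px [251.3 132.1] [247, 131, 9, 4, 18] [621.1 320.9]
top stop top [245.8 227. ] [240, 221, 13, 13, 130] [378.4 340.8]
mand [621. 151.  48.]
cellar [449. 599.  61.]
lemon [351. 524.  58.]
ram [555.  24.   7.]
orange [324. 415.  58.]
red [316. 276.  60.]
green [301. 352.  63.]
side hole px [304.4 189.9] [300, 188, 10, 5, 39] [579.4 362.1]
side hole px [312.2 195.5] [308, 193, 9, 6, 38] [596.5 338.6]
side hole px [320.8 201.4] [317, 199, 9, 6, 37] [614.8 314.9]
side stop top [225. 187.] [220, 184, 12, 7, 63] [378.6 333. ]
```

The two cameras disagree by about 7 mm in y, so I'll check against the gripper itself. Moving now.

```bash
python3 -m pendant '[{"rz":-0.105},{"rz":-0.105},{"dx":0.0456,"dy":-0.0195},{"dx":0.0456,"dy":-0.0195},{"dx":0.0456,"dy":-0.0195},{"dx":0.0456,"dy":-0.0195},{"dx":0.0456,"dy":-0.0195},{"dx":0.0456,"dy":-0.0195},{"dx":0.0456,"dy":-0.0195},{"dx":0.0456,"dy":-0.0195}]'; python3 -c "from h import *;tip()"
```

```text
{'time': 0.1, 'ee_pos': [251.522, -544.187, 230.334], 'tcp_rot': [-0.001, 0.977, 0.215, -0.0], 'force': [0.957, 0.367, -0.753], 'grip_width': 85.138, 'joints': [-1.223, 0.131, 1.489, 0.0, 1.523, -0.085]}
[[0.9078, 0.4194, -0.0006], [0.4194, -0.9078, 0.0016], [0.0002, -0.0017, -1.0]]invalid input at $[0]: expected keys rx, ry, rz, dx, dy, dz, hand
```

```bash
python3 -m pendant '[{"rx":0,"ry":0,"rz":-0.105,"dx":0,"dy":0,"dz":0,"hand":0},{"rx":0,"ry":0,"rz":-0.105,"dx":0,"dy":0,"dz":0,"hand":0},{"rx":0,"ry":0,"rz":0,"dx":0.0456,"dy":-0.0195,"dz":0,"hand":0},{"rx":0,"ry":0,"rz":0,"dx":0.0456,"dy":-0.0195,"dz":0,"hand":0},{"rx":0,"ry":0,"rz":0,"dx":0.0456,"dy":-0.0195,"dz":0,"hand":0},{"rx":0,"ry":0,"rz":0,"dx":0.0456,"dy":-0.0195,"dz":0,"hand":0},{"rx":0,"ry":0,"rz":0,"dx":0.0456,"dy":-0.0195,"dz":0,"hand":0},{"rx":0,"ry":0,"rz":0,"dx":0.0456,"dy":-0.0195,"dz":0,"hand":0},{"rx":0,"ry":0,"rz":0,"dx":0.0456,"dy":-0.0195,"dz":0,"hand":0},{"rx":0,"ry":0,"rz":0,"dx":0.0456,"dy":-0.0195,"dz":0,"hand":0}]'; python3 -c "from h import *;tip()"
```

```text
time: 1.1
ee_pos: [445.0, -195.9, 225.0]
tcp_rot: [-0.005, 0.949, 0.315, -0.001]
force: [0.8, -1.3, -0.1]
grip_width: 85.8
{'time': 1.1, 'ee_pos': [444.993, -195.932, 225.019], 'tcp_rot': [-0.005, 0.949, 0.315, -0.001], 'force': [0.843, -1.308, -0.085], 'grip_width': 85.77, 'joints': [-0.524, -0.17, 1.796, 0.005, 1.525, 0.406]}
[[0.8013, 0.5982, -0.006], [0.5982, -0.8013, 0.0088], [0.0005, -0.0106, -0.9999]]
```

```bash
python3 -m pendant '[{"rx":0,"ry":0,"rz":0,"dx":0.0245,"dy":-0.0428,"dz":0,"hand":0},{"rx":0,"ry":0,"rz":0,"dx":0.0245,"dy":-0.0428,"dz":0,"hand":0},{"rx":0,"ry":0,"rz":0,"dx":0.0245,"dy":-0.0428,"dz":0,"hand":0},{"rx":0,"ry":0,"rz":0,"dx":0.0245,"dy":-0.0428,"dz":0,"hand":0},{"rx":0,"ry":0,"rz":0,"dx":0.0245,"dy":-0.0428,"dz":0,"hand":0},{"rx":0,"ry":0,"rz":0,"dx":0.0245,"dy":-0.0428,"dz":0,"hand":0},{"rx":0,"ry":0,"rz":0,"dx":0.0245,"dy":-0.0428,"dz":0,"hand":0},{"rx":0,"ry":0,"rz":0,"dx":0.0245,"dy":-0.0428,"dz":0,"hand":0},{"rx":0,"ry":0,"rz":0,"dx":0.0245,"dy":-0.0428,"dz":0,"hand":0},{"rx":0,"ry":0,"rz":0,"dx":0.0245,"dy":-0.0428,"dz":0,"hand":0}]';  python3 -m pendant '[{"rx":0,"ry":0,"rz":0,"dx":0.02,"dy":-0.036,"dz":0.02,"hand":0},{"rx":0,"ry":0,"rz":0,"dx":0,"dy":0,"dz":0.04,"hand":0},{"rx":0,"ry":0,"rz":0,"dx":0,"dy":0,"dz":0.04,"hand":0},{"rx":0,"ry":0,"rz":0,"dx":0,"dy":0,"dz":0,"hand":0}]'; python3 - <<'E'
from h import *
tip()
for n in('top','side'):
    c=cap(n); save(cv2.resize(c['frame'],(800,600)),n+'1.png'); np.savez(n+'1.npz',**{k:c[k] for k in('frame','depth','K','D','R','p')})
E
```

```text
time: 2.1
ee_pos: [381.0, 300.0, 227.3]
tcp_rot: [-0.006, 0.949, 0.315, -0.002]
force: [2.1, -0.6, 0.1]
grip_width: 85.7
time: 2.5
ee_pos: [371.5, 351.1, 125.4]
tcp_rot: [-0.007, 0.947, 0.32, -0.001]
force: [-0.4, -0.4, -0.3]
grip_width: 85.0
{'time': 2.5, 'ee_pos': [371.514, 351.125, 125.427], 'tcp_rot': [-0.007, 0.947, 0.32, -0.001], 'force': [-0.371, -0.403, -0.311], 'grip_width': 85.026, 'joints': [0.647, -0.038, 1.859, 0.015, 1.318, 1.563]}
[[0.7955, 0.6059, -0.0064], [0.6059, -0.7954, 0.0132], [0.0029, -0.0144, -0.9999]]
```

View pics/side1.png

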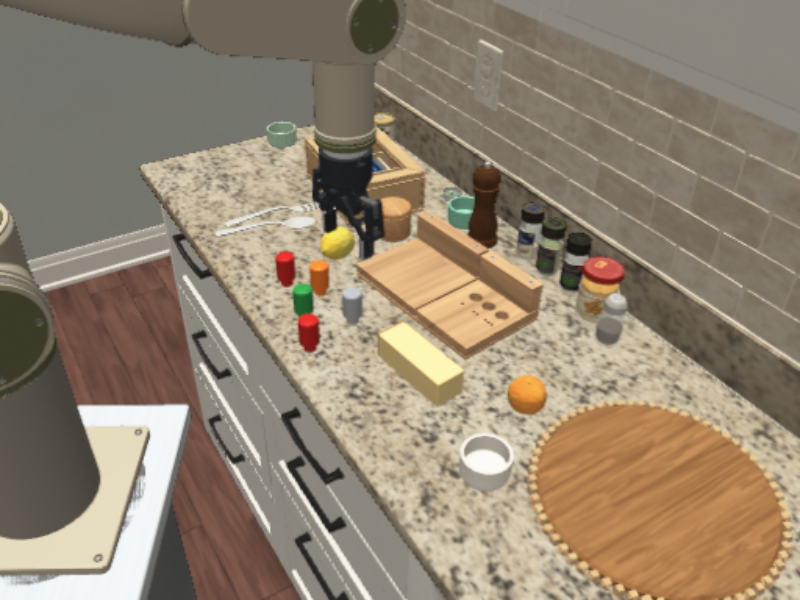

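Side view: the open fingers hang at about (345,235), up and left of the stop at (352,305). I descend at the mean of the two estimates; the grip will centre the stop and show which camera is biased.

```bash
python3 -m pendant '[{"rx":-0.014,"ry":-0.003,"rz":0,"dx":-0.0028,"dy":0.0152,"dz":0,"hand":0},{"rx":0,"ry":0,"rz":0,"dx":0,"dy":0,"dz":0.02,"hand":0},{"rx":0,"ry":0,"rz":0,"dx":0,"dy":0,"dz":0,"hand":0}]'; python3 -c "from h import *;s=tip();r=R.from_quat(s['tcp_rot'],scalar_first=True).as_matrix();print(r.T@(np.array([378.5,337.3,20])-s['ee_pos']))"
```

```text
time: 2.9
ee_pos: [387.3, 338.3, 118.6]
tcp_rot: [-0.001, 0.948, 0.319, 0.009]
force: [-0.9, -0.9, -0.8]
grip_width: 85.7
{'time': 2.9, 'ee_pos': [387.303, 338.317, 118.637], 'tcp_rot': [-0.001, 0.948, 0.319, 0.009], 'force': [-0.919, -0.926, -0.808], 'grip_width': 85.674, 'joints': [0.62, -0.035, 1.87, -0.003, 1.289, 1.543]}
[[0.797, 0.6038, 0.0162], [0.6038, -0.7971, 0.0084], [0.018, 0.003, -0.9998]]
[-9.40554622 -4.80489612 98.46951938]
```

```bash
python3 -m pendant '[{"rx":0.003,"ry":-0.018,"rz":0,"dx":-0.0094,"dy":-0.0048,"dz":0.02,"hand":0},{"rx":0,"ry":0,"rz":0,"dx":0,"dy":0,"dz":0.0,"hand":0}]'; cat > go.py <<'E'
from h import *
s=tip();r=R.from_quat(s['tcp_rot'],scalar_first=True).as_matrix();a=list(map(float,sys.argv[1:]))
yaw=np.radians(a[3] if len(a)>3 else 36.8); b=np.c_[[np.cos(yaw),np.sin(yaw),0],[np.sin(yaw),-np.cos(yaw),0],[0,0,-1]]
print('d',(r.T@(np.array(a[:3])-s['ee_pos'])).round(1),'rot',R.from_matrix(r.T@b).as_rotvec().round(4))
E
python3 go.py 378.5 337.3 20
```

```text
time: 3.1
ee_pos: [380.0, 336.5, 102.3]
tcp_rot: [-0.0, 0.948, 0.317, 0.003]
force: [-0.1, -0.7, -0.7]
grip_width: 85.5
{'time': 3.1, 'ee_pos': [380.016, 336.452, 102.263], 'tcp_rot': [-0.0, 0.948, 0.317, 0.003], 'force': [-0.148, -0.677, -0.691], 'grip_width': 85.507, 'joints': [0.624, -0.023, 1.889, -0.001, 1.27, 1.549]}
[[0.7984, 0.6021, 0.0048], [0.6021, -0.7984, 0.0023], [0.0052, 0.001, -1.0]]
d [-1.1 -1.7 82.3] rot [ 0.001  -0.0052  0.0039]
```

```bash
python3 -m pendant '[{"rx":0.001,"ry":-0.005,"rz":0.004,"dx":-0.001,"dy":-0.0015,"dz":0.03,"hand":0},{"rx":0,"ry":0,"rz":0,"dx":0,"dy":0,"dz":0.03,"hand":0},{"rx":0,"ry":0,"rz":0,"dx":0,"dy":0,"dz":0.02,"hand":0},{"rx":0,"ry":0,"rz":0,"dx":0,"dy":0,"dz":0.0,"hand":0}]';python3 go.py 378.5 337.3 20
```

```text
time: 3.5
ee_pos: [383.8, 339.2, 27.3]
tcp_rot: [-0.001, 0.949, 0.315, 0.005]
force: [-1.0, -1.1, -0.4]
grip_width: 85.6
{'time': 3.5, 'ee_pos': [383.824, 339.184, 27.312], 'tcp_rot': [-0.001, 0.949, 0.315, 0.005], 'force': [-0.962, -1.141, -0.385], 'grip_width': 85.6, 'joints': [0.624, 0.088, 1.927, -0.001, 1.115, 1.554]}
[[0.8012, 0.5983, 0.0096], [0.5983, -0.8013, 0.0055], [0.0109, 0.0013, -0.9999]]
d [-5.5 -1.7  7.3] rot [ 0.0013 -0.0109 -0.0009]
```

```bash
python3 -m pendant '[{"rx":0.001,"ry":-0.01,"rz":0,"dx":-0.0055,"dy":-0.0015,"dz":0.007,"hand":0},{"rx":0,"ry":0,"rz":0,"dx":0,"dy":0,"dz":0.0,"hand":0}]';python3 go.py 378.5 337.3 20; python3 - <<'E'
from h import *
a=[]
for n,w in(('top',(200,190,90,75)),('side',(170,130,110,92))):
    c=cap(n); x,y,ww,h=w; a.append(cv2.resize(c['frame'][y:y+h,x:x+ww],(390,325),interpolation=2))
save(np.hstack(a),'c2.png')
E
```

```text
time: 3.7
ee_pos: [379.7, 337.6, 22.4]
tcp_rot: [-0.0, 0.949, 0.315, 0.001]
force: [-0.5, -0.7, -0.3]
grip_width: 85.8
{'time': 3.7, 'ee_pos': [379.651, 337.584, 22.439], 'tcp_rot': [-0.0, 0.949, 0.315, 0.001], 'force': [-0.482, -0.675, -0.282], 'grip_width': 85.761, 'joints': [0.626, 0.093, 1.932, -0.0, 1.114, 1.556]}
[[0.8014, 0.5981, 0.0023], [0.5981, -0.8014, 0.0011], [0.0025, 0.0005, -1.0]]
d [-1.1 -0.5  2.4] rot [ 0.0005 -0.0025 -0.0012]
```

View pics/c2.png

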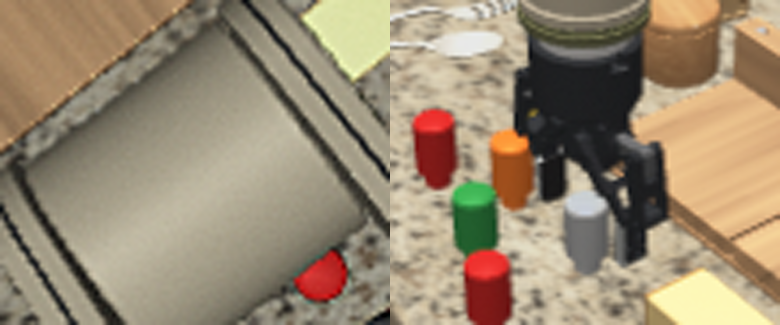

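```bash
python3 - <<'E'
from h import *
s=tip(); T=np.array(s['ee_pos']); r=R.from_quat(s['tcp_rot'],scalar_first=True).as_matrix()
c=cap('side'); P=cloud(c); g=c['frame'].max(2); z=P[...,2]
L=(P-T)@r  # tool coords
m=(g<75)&(np.abs(L[...,0])<60)&(np.abs(L[...,1])<80)&(z>15)&(z<75)
q=L[m]
for nm,sel in(('y-',q[:,1]<0),('y+',q[:,1]>0)):
    t=q[sel]; lo=np.sort(t[:,2])[-1]; 
    for a in range(-50,20,10):
        w=t[(t[:,2]>a)&(t[:,2]<a+10)]
        if len(w)>2: print(nm,a,len(w),'x',np.percentile(w[:,0],[5,50,95]).round(),'y',np.percentile(w[:,1],[5,50,95]).round())
g2=cv2.cvtColor(c['frame'],cv2.COLOR_RGB2HSV); 
m=(np.abs(L[...,0])<40)&(np.abs(L[...,1])<30)&(z>20)&(z<70)&(g>100)&(g2[...,1]<60)
w=L[m]; 
for a in range(-50,0,10):
    k=w[(w[:,2]>a)&(w[:,2]<a+10)]
    if len(k): print('stop',a,len(k),'x',np.percentile(k[:,0],[5,50,95]).round(),'y',np.percentile(k[:,1],[5,50,95]).round())
E
```

```text
{'time': 3.8, 'ee_pos': [381.135, 338.643, 23.835], 'tcp_rot': [-0.001, 0.949, 0.315, 0.003], 'force': [0.539, 0.076, -0.025], 'grip_width': 85.691, 'joints': [0.626, 0.092, 1.93, -0.001, 1.113, 1.556]}
[[0.8014, 0.5981, 0.0053], [0.5981, -0.8014, 0.0033], [0.0062, 0.0006, -1.0]]
y- -50 25 x [-10.  -2.   6.] y [-44. -40. -39.]
y- -40 24 x [-11.  -3.   6.] y [-43. -40. -38.]
y- -30 21 x [-10.   0.   7.] y [-42. -40. -38.]
y- -20 11 x [-10.  -3.   3.] y [-45. -41. -39.]
y+ -50 13 x [-10.  -7.  -1.] y [48. 55. 59.]
y+ -40 18 x [-9. -6.  2.] y [53. 57. 59.]
y+ -30 17 x [-9. -6.  2.] y [50. 56. 59.]
stop -40 83 x [-17.  -6.   7.] y [-9.  3. 15.]
stop -30 34 x [-18. -14.   4.] y [-7.  9. 15.]
stop -20 38 x [-18. -13.   4.] y [-8. 11. 16.]
stop -10 30 x [-19. -14.   5.] y [-7.  9. 15.]
```

The side camera agrees with the finger geometry to about 2 mm; the top camera is the biased one. That puts the stop near (378.2,333.4).

```bash
python3 -m pendant '[{"rx":0,"ry":-0.006,"rz":0,"dx":-0.006,"dy":0.0022,"dz":0.003,"hand":0},{"rx":0,"ry":0,"rz":0,"dx":0,"dy":0,"dz":0.0,"hand":0}]';python3 go.py 378.2 333.4 20
```

```text
time: 4.05
ee_pos: [378.4, 333.6, 22.1]
tcp_rot: [-0.0, 0.949, 0.315, 0.001]
force: [0.1, -0.1, 0.0]
grip_width: 85.0
{'time': 4.05, 'ee_pos': [378.372, 333.645, 22.097], 'tcp_rot': [-0.0, 0.949, 0.315, 0.001], 'force': [0.12, -0.141, 0.001], 'grip_width': 85.023, 'joints': [0.621, 0.085, 1.942, -0.001, 1.112, 1.551]}
[[0.8012, 0.5984, 0.0023], [0.5984, -0.8012, 0.0009], [0.0024, 0.0007, -1.0]]
d [-0.3  0.1  2.1] rot [ 0.0007 -0.0024 -0.0008]
```

```bash
python3 -m pendant '[{"rx":0.0,"ry":-0.002,"rz":0,"dx":0,"dy":0,"dz":0,"hand":255},{"rx":0,"ry":0,"rz":0,"dx":0,"dy":0,"dz":0.0,"hand":255},{"rx":0,"ry":0,"rz":0,"dx":0,"dy":0,"dz":0.0,"hand":255},{"rx":0,"ry":0,"rz":0,"dx":0,"dy":0,"dz":0.0,"hand":255},{"rx":0,"ry":0,"rz":0,"dx":0,"dy":0,"dz":0.0,"hand":255},{"rx":0,"ry":0,"rz":0,"dx":0,"dy":0,"dz":0.0,"hand":255},{"rx":0,"ry":0,"rz":0,"dx":0,"dy":0,"dz":0.0,"hand":255},{"rx":0,"ry":0,"rz":0,"dx":0,"dy":0,"dz":0.0,"hand":255}]' 50;python3 go.py 378.2 333.4 20
```

```text
time: 4.85
ee_pos: [379.0, 333.9, 23.0]
tcp_rot: [0.0, 0.949, 0.315, 0.001]
force: [-0.5, -0.1, 1.4]
grip_width: 30.7
{'time': 4.85, 'ee_pos': [378.98, 333.929, 23.005], 'tcp_rot': [0.0, 0.949, 0.315, 0.001], 'force': [-0.453, -0.139, 1.354], 'grip_width': 30.704, 'joints': [0.621, 0.086, 1.939, -0.001, 1.115, 1.551]}
[[0.8013, 0.5983, 0.0018], [0.5983, -0.8013, 0.0003], [0.0016, 0.0009, -1.0]]
d [-0.9 -0.   3. ] rot [ 0.0009 -0.0016 -0.0009]
```

```bash
python3 -m pendant '[{"rx":0,"ry":0,"rz":0,"dx":0,"dy":0,"dz":-0.04,"hand":255},{"rx":0,"ry":0,"rz":0,"dx":0,"dy":0,"dz":-0.04,"hand":255},{"rx":0,"ry":0,"rz":0,"dx":0.022,"dy":0.0158,"dz":0.0,"hand":255},{"rx":0,"ry":0,"rz":0,"dx":0.022,"dy":0.0158,"dz":0.0,"hand":255},{"rx":0,"ry":0,"rz":0,"dx":0.022,"dy":0.0158,"dz":0.0,"hand":255},{"rx":0,"ry":0,"rz":0,"dx":0.022,"dy":0.0158,"dz":0.0,"hand":255},{"rx":0,"ry":0,"rz":0,"dx":0.022,"dy":0.0158,"dz":0.0,"hand":255},{"rx":0,"ry":0,"rz":0,"dx":0.022,"dy":0.0158,"dz":0.0,"hand":255},{"rx":0,"ry":0,"rz":0,"dx":0.015,"dy":0.01,"dz":0.0,"hand":255}]';python3 go.py 596.5 338.6 95
```

```text
time: 5.75
ee_pos: [560.5, 336.6, 101.0]
tcp_rot: [0.001, 0.949, 0.317, -0.003]
force: [-0.4, -0.0, -2.2]
grip_width: 30.8
{'time': 5.75, 'ee_pos': [560.484, 336.582, 101.004], 'tcp_rot': [0.001, 0.949, 0.317, -0.003], 'force': [-0.358, -0.001, -2.227], 'grip_width': 30.788, 'joints': [0.463, 0.369, 1.451, -0.001, 1.328, 1.39]}
[[0.7994, 0.6008, -0.0055], [0.6008, -0.7994, -0.0039], [-0.0067, -0.0001, -1.0]]
d [30.  20.   5.8] rot [-0.0001  0.0067  0.0022]
```

```bash
python3 - <<'E'
from h import *
c={k:v for k,v in np.load('side0.npz').items()}
g=cv2.cvtColor(c['frame'],cv2.COLOR_RGB2GRAY).astype(np.float32)
S=8
def ell(u,v,w,h,f,dark):
    x0,y0=int(u-w),int(v-h); p=g[y0:int(v+h)+1,x0:int(u+w)+1]; q=cv2.resize(p,None,fx=S,fy=S,interpolation=cv2.INTER_CUBIC)
    lo,hi=np.percentile(q,8),np.percentile(q,88); t=lo+f*(hi-lo); m=((q<t) if dark else (q>t)).astype(np.uint8)
    cs=max(cv2.findContours(m,0,1)[0],key=cv2.contourArea); e=cv2.fitEllipse(cs); M=cv2.moments(cs)
    b=np.array([M['m10']/M['m00'],M['m01']/M['m00']]); f=lambda b:(np.array(b)+.5)/S-.5+[x0,y0]
    return f(b),f(e[0]),np.array(e[1])/S,cv2.contourArea(cs)/64
for u,v in((304.4,189.9),(312.2,195.5),(320.8,201.4)):
    m,e,a,ar=ell(u,v,6.5,4.5,.5,True); print('hole',m.round(2),e.round(2),a.round(1),ar.round(1),onplane(c,[m,e],28)[:,:2].round(1).tolist())
for f in(.4,.5,.6):
    pass
p=g[178:210,214:238].astype(int); print(p[4:16,:])
E
```

```text
Traceback (most recent call last):
AttributeError: 'float' object has no attribute 'round'
```

```bash
python3 - <<'E'
from h import *
c={k:v for k,v in np.load('side0.npz').items()}
g=cv2.cvtColor(c['frame'],cv2.COLOR_RGB2GRAY).astype(np.float32)
S=8
def ell(u,v,w,h,f,dark):
    x0,y0=int(u-w),int(v-h); p=g[y0:int(v+h)+1,x0:int(u+w)+1]; q=cv2.resize(p,None,fx=S,fy=S,interpolation=cv2.INTER_CUBIC)
    lo,hi=np.percentile(q,8),np.percentile(q,88); t=lo+f*(hi-lo); m=((q<t) if dark else (q>t)).astype(np.uint8)
    cs=max(cv2.findContours(m,0,1)[0],key=cv2.contourArea); e=cv2.fitEllipse(cs); M=cv2.moments(cs)
    b=np.array([M['m10']/M['m00'],M['m01']/M['m00']]); f=lambda b:(np.array(b)+.5)/S-.5+[x0,y0]
    return f(b),f(e[0]),np.array(e[1])/S,cv2.contourArea(cs)/64
for u,v in((304.4,189.9),(312.2,195.5),(320.8,201.4)):
    m,e,a,ar=ell(u,v,6.5,4.5,.5,True); print('hole',m.round(2),e.round(2),a.round(1),ar,onplane(c,[m,e],28)[:,:2].round(1).tolist())
print(g[182:195,216:236].astype(int))
E
```

```text
hole [304.25 189.87] [304.26 189.88] [5.1 9.1] 36.390625 [[579.1, 362.1], [579.1, 362.1]]
hole [312.27 195.5 ] [312.26 195.5 ] [5.1 9. ] 36.0390625 [[596.6, 338.7], [596.6, 338.7]]
hole [320.72 201.4 ] [320.73 201.4 ] [5. 9.] 35.046875 [[614.6, 315.0], [614.6, 315.0]]
[[172 175 179 183 185 194 201 206 206 203 198 193 187 192 191 181 175 173
  167 161]
 [187 193 193 190 191 193 200 204 203 197 192 185 169 164 178 176 158 159
  165 172]
 [176 180 183 192 191 188 197 200 200 200 197 191 188 189 197 194 183 172
  173 181]
 [119 109 140 165 180 195 200 200 200 200 199 200 199 195 190 185 163 160
  176 186]
 [141 124 145 184 207 198 199 199 200 199 198 198 198 197 184 168 185 170
  162 168]
 [178 174 180 189 201 201 201 201 201 201 202 201 201 198 190 180 189 172
  157 180]
 [167 163 165 166 198 200 200 199 200 200 200 200 199 197 178 143 174 193
  188 199]
 [180 185 180 141 173 197 196 198 200 199 198 196 193 179 137 124 147 156
  181 205]
 [194 183 168 115 136 157 179 195 198 200 197 183 158 132 105 101 136 170
  194 203]
 [184 177 158 109 103 124 136 143 147 146 143 134 115 100  90 120 169 179
  194 206]
 [190 177 156 108 101 105 105 107 106 106 105 104  99  96  91 121 178 190
  182 188]
 [190 181 154 106 101 105 107 109 108 108 106 104  99  95  90 119 176 198
  194 191]
 [187 177 156 107 101 106 107 109 108 107 106 103  98  94  89 119 178 199
  197 196]]
```

The hole is well defined in the side view: pixel (312.3,195.5), mouth 9.0 px wide, which is 22 mm. With the camera offset cancelled, the TCP target is (597.7,339.6).

```bash
python3 -m pendant '[{"rx":0,"ry":0.007,"rz":0.002,"dx":0.0155,"dy":0.01,"dz":0.0,"hand":255},{"rx":0,"ry":0,"rz":0,"dx":0.0155,"dy":0.01,"dz":0.018,"hand":255},{"rx":0,"ry":0,"rz":0,"dx":0,"dy":0,"dz":0.018,"hand":255},{"rx":0,"ry":0,"rz":0,"dx":0,"dy":0,"dz":0.0,"hand":255}]';python3 go.py 597.7 339.6 58 36.9
```

```text
time: 6.15
ee_pos: [599.7, 337.9, 60.6]
tcp_rot: [0.0, 0.949, 0.315, -0.001]
force: [-0.6, -1.1, -2.3]
grip_width: 30.2
{'time': 6.15, 'ee_pos': [599.711, 337.931, 60.634], 'tcp_rot': [0.0, 0.949, 0.315, -0.001], 'force': [-0.628, -1.053, -2.307], 'grip_width': 30.24, 'joints': [0.439, 0.494, 1.368, 0.0, 1.282, 1.369]}
[[0.8019, 0.5975, -0.0023], [0.5975, -0.8019, -0.0009], [-0.0024, -0.0006, -1.0]]
d [-0.6 -2.5  2.6] rot [-0.0006  0.0024 -0.0037]
```

```bash
python3 -m pendant '[{"rx":0,"ry":0.002,"rz":-0.003,"dx":-0.0006,"dy":-0.0025,"dz":0.002,"hand":255},{"rx":0,"ry":0,"rz":0,"dx":0,"dy":0,"dz":0.0,"hand":255}]';python3 go.py 597.7 339.6 54 36.9
```

```text
time: 6.35
ee_pos: [595.6, 339.5, 57.5]
tcp_rot: [-0.0, 0.949, 0.316, -0.002]
force: [0.1, 0.7, -2.6]
grip_width: 30.8
{'time': 6.35, 'ee_pos': [595.638, 339.458, 57.459], 'tcp_rot': [-0.0, 0.949, 0.316, -0.002], 'force': [0.075, 0.746, -2.584], 'grip_width': 30.756, 'joints': [0.443, 0.491, 1.378, 0.001, 1.276, 1.369]}
[[0.7997, 0.6004, -0.0035], [0.6004, -0.7997, -0.0008], [-0.0032, -0.0015, -1.0]]
d [1.7 1.1 3.5] rot [-0.0015  0.0032 -0.    ]
```

```bash
python3 -m pendant '[{"rx":-0.001,"ry":0.003,"rz":0,"dx":0.0017,"dy":0.0011,"dz":0.002,"hand":255}]' >/dev/null;python3 go.py 597.7 339.6 54 36.9;  python3 -m pendant '[{"rx":0,"ry":0,"rz":0,"dx":0,"dy":0,"dz":0,"hand":255}]'>/dev/null;python3 go.py 597.7 339.6 54 36.9
```

```text
{'time': 6.45, 'ee_pos': [597.455, 340.076, 56.39], 'tcp_rot': [-0.0, 0.949, 0.317, 0.0], 'force': [0.126, -0.359, -1.307], 'grip_width': 30.463, 'joints': [0.443, 0.493, 1.377, 0.0, 1.271, 1.369]}
[[0.7993, 0.6009, 0.0005], [0.6009, -0.7993, 0.0007], [0.0008, -0.0003, -1.0]]
d [-0.1  0.5  2.4] rot [-0.0003 -0.0008  0.0006]
{'time': 6.55, 'ee_pos': [597.254, 340.302, 56.728], 'tcp_rot': [-0.0, 0.948, 0.317, 0.001], 'force': [0.155, 0.747, -2.109], 'grip_width': 30.643, 'joints': [0.443, 0.492, 1.378, 0.0, 1.271, 1.369]}
[[0.7991, 0.6013, 0.0009], [0.6013, -0.7991, 0.0009], [0.0013, -0.0002, -1.0]]
d [-0.1  0.8  2.7] rot [-0.0002 -0.0013  0.001 ]
```

```bash
python3 -m pendant '[{"rx":0,"ry":-0.001,"rz":0,"dx":0,"dy":0.0008,"dz":0.004,"hand":255},{"rx":0,"ry":0,"rz":0,"dx":0,"dy":0,"dz":0.003,"hand":255}]' >/dev/null;python3 go.py 597.7 339.6 38 36.9;  python3 -m pendant '[{"rx":0,"ry":0,"rz":0,"dx":0,"dy":0,"dz":0.004,"hand":255}]'>/dev/null;python3 go.py 597.7 339.6 38 36.9
```

```text
{'time': 6.75, 'ee_pos': [598.536, 340.322, 51.369], 'tcp_rot': [-0.0, 0.948, 0.317, 0.002], 'force': [0.12, 0.088, -2.672], 'grip_width': 30.283, 'joints': [0.442, 0.499, 1.379, 0.0, 1.26, 1.368]}
[[0.7988, 0.6016, 0.0028], [0.6016, -0.7988, 0.0016], [0.0032, 0.0004, -1.0]]
d [-1.1  0.1 13.4] rot [ 0.0004 -0.0032  0.0015]
{'time': 6.85, 'ee_pos': [599.285, 340.859, 49.918], 'tcp_rot': [-0.0, 0.948, 0.317, 0.002], 'force': [-14.086, -5.701, 32.772], 'grip_width': 30.361, 'joints': [0.443, 0.501, 1.379, 0.0, 1.256, 1.368]}
[[0.7987, 0.6017, 0.0044], [0.6016, -0.7988, 0.0025], [0.005, 0.0006, -1.0]]
d [-2.1  0.  11.9] rot [ 0.0006 -0.005   0.0015]
```

```bash
python3 -m pendant '[{"rx":0,"ry":-0.005,"rz":0,"dx":-0.002,"dy":0,"dz":-0.001,"hand":255}]' >/dev/null;python3 go.py 597.7 339.6 38 36.9;  python3 -m pendant '[{"rx":0,"ry":-0.001,"rz":0,"dx":-0.0005,"dy":0,"dz":0.003,"hand":255}]'>/dev/null;python3 go.py 597.7 339.6 38 36.9
```

```text
{'time': 6.95, 'ee_pos': [598.023, 339.927, 51.681], 'tcp_rot': [0.0, 0.948, 0.317, 0.001], 'force': [0.604, -0.553, -1.541], 'grip_width': 30.478, 'joints': [0.443, 0.499, 1.379, -0.001, 1.263, 1.368]}
[[0.7987, 0.6017, 0.0013], [0.6017, -0.7987, -0.0], [0.001, 0.0008, -1.0]]
d [-0.5  0.1 13.7] rot [ 0.0008 -0.001   0.0016]
{'time': 7.05, 'ee_pos': [598.543, 340.045, 50.155], 'tcp_rot': [0.0, 0.948, 0.317, 0.001], 'force': [-4.431, -0.913, 18.327], 'grip_width': 30.702, 'joints': [0.443, 0.501, 1.379, -0.001, 1.259, 1.368]}
[[0.7987, 0.6017, 0.0026], [0.6017, -0.7987, 0.0004], [0.0023, 0.0013, -1.0]]
d [-1.  -0.2 12.2] rot [ 0.0012 -0.0023  0.0016]
```

```bash
python3 -m pendant '[{"rx":0.001,"ry":-0.002,"rz":0,"dx":-0.002,"dy":0,"dz":-0.001,"hand":255}]' >/dev/null;python3 go.py 597.7 339.6 38 36.9;  python3 -m pendant '[{"rx":0,"ry":-0.001,"rz":0,"dx":-0.0015,"dy":0,"dz":0.003,"hand":255}]'>/dev/null;python3 go.py 597.7 339.6 38 36.9
```

```text
{'time': 7.15, 'ee_pos': [597.189, 339.046, 51.222], 'tcp_rot': [-0.0, 0.948, 0.317, 0.001], 'force': [-0.921, -0.321, -2.534], 'grip_width': 30.293, 'joints': [0.442, 0.496, 1.383, -0.0, 1.261, 1.367]}
[[0.7987, 0.6018, 0.001], [0.6018, -0.7987, 0.0003], [0.001, 0.0003, -1.0]]
d [ 0.7 -0.1 13.2] rot [ 0.0003 -0.001   0.0017]
{'time': 7.25, 'ee_pos': [597.149, 338.832, 49.902], 'tcp_rot': [-0.0, 0.948, 0.317, 0.002], 'force': [-3.131, 0.912, 12.858], 'grip_width': 30.43, 'joints': [0.441, 0.496, 1.386, 0.0, 1.256, 1.367]}
[[0.7987, 0.6018, 0.0029], [0.6018, -0.7987, 0.0014], [0.0031, 0.0006, -1.0]]
d [ 0.9 -0.3 11.9] rot [ 0.0006 -0.0031  0.0017]
```

```bash
python3 -m pendant '[{"rx":0.0,"ry":-0.003,"rz":0,"dx":-0.001,"dy":-0.001,"dz":0.001,"hand":255}]' >/dev/null;python3 go.py 597.7 339.6 38 36.9;  python3 -m pendant '[{"rx":0,"ry":-0.001,"rz":0,"dx":-0.001,"dy":-0.0005,"dz":0.002,"hand":255}]'>/dev/null;python3 go.py 597.7 339.6 38 36.9
```

```text
{'time': 7.35, 'ee_pos': [596.335, 339.622, 49.547], 'tcp_rot': [-0.0, 0.948, 0.317, 0.001], 'force': [0.326, 1.3, 1.261], 'grip_width': 30.616, 'joints': [0.443, 0.496, 1.386, 0.0, 1.257, 1.368]}
[[0.7987, 0.6017, 0.002], [0.6017, -0.7987, 0.001], [0.0022, 0.0004, -1.0]]
d [ 1.1  0.8 11.6] rot [ 0.0004 -0.0022  0.0016]
{'time': 7.45, 'ee_pos': [595.721, 340.118, 48.197], 'tcp_rot': [-0.0, 0.948, 0.317, 0.001], 'force': [-0.427, 2.35, -0.117], 'grip_width': 30.352, 'joints': [0.444, 0.496, 1.389, 0.0, 1.253, 1.369]}
[[0.7986, 0.6018, 0.0026], [0.6018, -0.7987, 0.0016], [0.003, 0.0003, -1.0]]
d [ 1.2  1.6 10.2] rot [ 0.0003 -0.003   0.0017]
```

```bash
python3 -m pendant '[{"rx":0.0,"ry":-0.003,"rz":0,"dx":-0.0003,"dy":0,"dz":0.003,"hand":255}]' >/dev/null;python3 go.py 597 340 36 36.9;  python3 -m pendant '[{"rx":0,"ry":-0.001,"rz":0,"dx":-0.0005,"dy":0,"dz":0.003,"hand":255}]'>/dev/null;python3 go.py 597 340 36 36.9
```

```text
{'time': 7.55, 'ee_pos': [595.326, 340.386, 44.996], 'tcp_rot': [-0.0, 0.948, 0.317, 0.0], 'force': [-0.167, 3.491, -0.194], 'grip_width': 30.331, 'joints': [0.445, 0.502, 1.388, 0.0, 1.252, 1.369]}
[[0.7986, 0.6019, 0.0003], [0.6019, -0.7986, 0.0004], [0.0005, -0.0002, -1.0]]
d [1.1 1.3 9. ] rot [-0.0002 -0.0005  0.0018]
{'time': 7.65, 'ee_pos': [594.886, 340.511, 41.476], 'tcp_rot': [-0.0, 0.948, 0.317, -0.0], 'force': [1.891, 4.317, -0.448], 'grip_width': 30.378, 'joints': [0.445, 0.505, 1.39, 0.001, 1.247, 1.369]}
[[0.7984, 0.6021, -0.0005], [0.6021, -0.7984, 0.0003], [-0.0002, -0.0005, -1.0]]
d [1.4 1.7 5.5] rot [-0.0005  0.0002  0.0021]
```

Entering freely; continue down to the shoulder (TCP about 35).

```bash
python3 -m pendant '[{"rx":0.0,"ry":0,"rz":0,"dx":0.0005,"dy":0.0005,"dz":0.003,"hand":255}]' >/dev/null;python3 go.py 597 340 36 36.9;  python3 -m pendant '[{"rx":0,"ry":0,"rz":0,"dx":0.0003,"dy":0.0003,"dz":0.003,"hand":255}]'>/dev/null;python3 go.py 597 340 35 36.9
```

```text
{'time': 7.75, 'ee_pos': [595.306, 340.509, 37.703], 'tcp_rot': [-0.0, 0.948, 0.318, -0.0], 'force': [-0.681, 3.321, -0.618], 'grip_width': 30.438, 'joints': [0.444, 0.511, 1.39, 0.001, 1.242, 1.369]}
[[0.7983, 0.6022, -0.001], [0.6022, -0.7983, 0.0003], [-0.0006, -0.0008, -1.0]]
d [1.  1.4 1.7] rot [-0.0008  0.0006  0.0022]
{'time': 7.85, 'ee_pos': [595.5, 340.613, 34.916], 'tcp_rot': [-0.0, 0.948, 0.318, -0.001], 'force': [-15.311, -3.085, 32.765], 'grip_width': 30.339, 'joints': [0.444, 0.515, 1.389, 0.001, 1.238, 1.368]}
[[0.7982, 0.6023, -0.0017], [0.6023, -0.7982, 0.0003], [-0.0011, -0.0013, -1.0]]
d [ 0.8  1.4 -0.1] rot [-0.0013  0.0011  0.0024]
```

Seated: TCP 34.9 mm against 35 expected, 33 N reaction. Release and rise.

```bash
python3 -m pendant '[{"rx":0,"ry":0,"rz":0,"dx":0,"dy":0,"dz":0,"hand":0},{"rx":0,"ry":0,"rz":0,"dx":0,"dy":0,"dz":0,"hand":0},{"rx":0,"ry":0,"rz":0,"dx":0,"dy":0,"dz":0,"hand":0},{"rx":0,"ry":0,"rz":0,"dx":0,"dy":0,"dz":0,"hand":0},{"rx":0,"ry":0,"rz":0,"dx":0,"dy":0,"dz":0,"hand":0},{"rx":0,"ry":0,"rz":0,"dx":0,"dy":0,"dz":0,"hand":0}]'; python3 -m pendant '[{"rx":0,"ry":0,"rz":0,"dx":0,"dy":0,"dz":-0.04,"hand":0},{"rx":0,"ry":0,"rz":0,"dx":0,"dy":0,"dz":-0.045,"hand":0},{"rx":0,"ry":0,"rz":0,"dx":-0.03,"dy":0.02,"dz":-0.045,"hand":0},{"rx":0,"ry":0,"rz":0,"dx":-0.045,"dy":0.01,"dz":0,"hand":0},{"rx":0,"ry":0,"rz":0,"dx":-0.045,"dy":0.01,"dz":0,"hand":0}]'; python3 - <<'E'
from h import *
tip(); a=[]
for n,w in(('top',(150,90,180,150)),('side',(220,110,180,150))):
    c=cap(n); x,y,ww,h=w; a.append(cv2.resize(c['frame'][y:y+h,x:x+ww],(390,325),interpolation=2)); np.savez(n+'2.npz',**{k:c[k] for k in('frame','depth','K','D','R','p')})
save(np.hstack(a),'c3.png')
E
```

```text
time: 8.45
ee_pos: [594.4, 337.6, 32.0]
tcp_rot: [0.001, 0.948, 0.317, -0.003]
force: [-0.2, 0.4, 0.7]
grip_width: 85.6
time: 8.95
ee_pos: [524.5, 238.5, 159.8]
tcp_rot: [0.002, 0.948, 0.319, -0.004]
force: [0.6, -0.5, -0.9]
grip_width: 85.3
{'time': 8.95, 'ee_pos': [524.46, 238.486, 159.786], 'tcp_rot': [0.002, 0.948, 0.319, -0.004], 'force': [0.575, -0.456, -0.907], 'grip_width': 85.325, 'joints': [0.34, 0.119, 1.633, -0.003, 1.399, 1.262]}
[[0.7967, 0.6043, -0.007], [0.6043, -0.7968, -0.0058], [-0.0091, 0.0004, -1.0]]
```

View pics/c3.png

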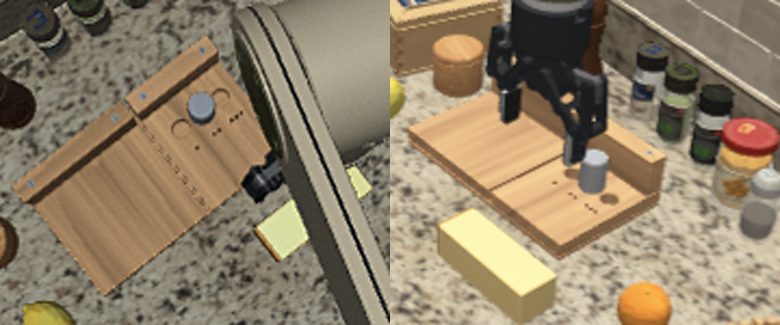

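View 6: the stop stands upright in the second hole, with holes 1 and 3 free either side of it (top crop (201,108), side crop (593,172)). Now I measure the block's top face.

```bash
python3 - <<'E'
from h import *
for f in('side0.npz','side2.npz','top0.npz'):
    c={k:v for k,v in np.load(f).items()}
    hsv=cv2.cvtColor(c['frame'],cv2.COLOR_RGB2HSV); g=c['frame'].min(2)
    m=(hsv[...,0]>20)&(hsv[...,0]<36)&(hsv[...,1]>50)&(hsv[...,2]>225)
    lab=cv2.connectedComponentsWithStats(m.astype(np.uint8)); 
    for i in np.argsort(-lab[2][1:,4])[:1]+1:
        ct=cv2.findContours((lab[1]==i).astype(np.uint8),0,1)[0][0][:,0]
        r=cv2.minAreaRect(onplane(c,ct,46)[:,:2].astype(np.float32)); print(f,lab[2][i],r)
c={k:v for k,v in np.load('side2.npz').items()}
# stop top now
z=cloud(c)[...,2]; g=cv2.cvtColor(c['frame'],cv2.COLOR_RGB2GRAY); sat=cv2.cvtColor(c['frame'],cv2.COLOR_RGB2HSV)[...,1]
x0,y0=int(220+593*180/390-180-0),0
u=int(220+(593-390)*180/390); v=int(110+160*150/325); p=g[v-10:v+10,u-10:u+10]; m=np.zeros(g.shape,bool); m[v-10:v+10,u-10:u+10]=(p>185)&(sat[v-10:v+10,u-10:u+10]<40)
ys,xs=np.nonzero(m); print('stop top px',len(xs),xs.min(),xs.max(),ys.min(),ys.max(),onplane(c,[[(xs.min()+xs.max())/2,(ys.min()+ys.max())/2]],73), np.median(z[m]))
E
```

```text
side0.npz [243 206  54  40 859] ((478.87506103515625, 209.47683715820312), (48.796485900878906, 134.63157653808594), 36.4746208190918)
side2.npz [243 206  54  40 870] ((478.5322570800781, 210.01498413085938), (49.05788803100586, 136.2030487060547), 36.37171936035156)
top0.npz [269 163  52  46 920] ((478.53076171875, 215.10693359375), (46.08415603637695, 132.23793029785156), 36.434051513671875)
stop top px 52 310 320 179 185 [[598.82942984 335.08583315  73.        ]] 71.04860754861016
```

```bash
python3 -m pendant '[{"rx":0,"ry":0.009,"rz":-0.145,"dx":0,"dy":0,"dz":0,"hand":0},{"rx":0,"ry":0,"rz":-0.145,"dx":0,"dy":0,"dz":0,"hand":0},{"rx":0,"ry":0,"rz":-0.145,"dx":0,"dy":0,"dz":0,"hand":0},{"rx":0,"ry":0,"rz":-0.145,"dx":0,"dy":0,"dz":0,"hand":0},{"rx":0,"ry":0,"rz":-0.145,"dx":0,"dy":0,"dz":0,"hand":0},{"rx":0,"ry":0,"rz":-0.145,"dx":0,"dy":0,"dz":0,"hand":0},{"rx":0,"ry":0,"rz":-0.145,"dx":0,"dy":0,"dz":0,"hand":0},{"rx":0,"ry":0,"rz":-0.145,"dx":0,"dy":0,"dz":0,"hand":0},{"rx":0,"ry":0,"rz":-0.145,"dx":0,"dy":0,"dz":0,"hand":0},{"rx":0,"ry":0,"rz":-0.145,"dx":0,"dy":0,"dz":0,"hand":0}]' >/dev/null;python3 go.py 479.7 210.7 100 126.5
```

```text
{'time': 10.05, 'ee_pos': [522.548, 236.099, 160.224], 'tcp_rot': [0.0, 0.479, 0.878, -0.0], 'force': [-0.502, 0.964, -0.683], 'grip_width': 85.437, 'joints': [0.335, 0.103, 1.649, -0.0, 1.39, -0.236]}
[[-0.5409, 0.8411, -0.0001], [0.8411, 0.5409, -0.0003], [-0.0002, -0.0003, -1.0]]
d [  1.8 -49.8  60.2] rot [-0.0003  0.0002 -0.0655]
```

```bash
python3 -m pendant '[{"rx":0,"ry":0,"rz":-0.0655,"dx":0,"dy":0,"dz":0,"hand":0},{"rx":0,"ry":0,"rz":0,"dx":0.005,"dy":-0.025,"dz":0.03,"hand":0},{"rx":0,"ry":0,"rz":0,"dx":0,"dy":-0.025,"dz":0.03,"hand":0},{"rx":0,"ry":0,"rz":0,"dx":0,"dy":0,"dz":0,"hand":0}]' >/dev/null;python3 go.py 479.7 210.7 80 126.5
```

```text
{'time': 10.45, 'ee_pos': [480.334, 210.863, 99.507], 'tcp_rot': [0.001, 0.446, 0.895, 0.001], 'force': [-1.391, 0.152, -0.511], 'grip_width': 85.454, 'joints': [0.316, 0.029, 1.843, 0.0, 1.267, -0.331]}
[[-0.6026, 0.798, 0.0031], [0.798, 0.6026, 0.001], [-0.0011, 0.0031, -1.0]]
d [ 0.3 -0.7 19.5] rot [0.0031 0.001  0.0098]
```

```bash
python3 -m pendant '[{"rx":0.003,"ry":0.001,"rz":0.01,"dx":0,"dy":-0.001,"dz":0.03,"hand":0},{"rx":0,"ry":0,"rz":0,"dx":0,"dy":-0.002,"dz":0.03,"hand":0},{"rx":0,"ry":0,"rz":0,"dx":0,"dy":-0.002,"dz":0.025,"hand":0}]' >/dev/null;python3 go.py 479.7 210.7 10 126.5
```

```text
{'time': 10.75, 'ee_pos': [484.006, 210.961, 19.797], 'tcp_rot': [0.005, 0.451, 0.893, 0.005], 'force': [-0.042, -0.018, -0.118], 'grip_width': 85.182, 'joints': [0.314, 0.137, 1.89, 0.0, 1.1, -0.322]}
[[-0.5938, 0.8045, 0.0138], [0.8046, 0.5938, 0.0049], [-0.0042, 0.014, -0.9999]]
d [ 2.4 -3.8  9.7] rot [ 0.014   0.0042 -0.0013]
```

```bash
python3 -m pendant '[{"rx":0.014,"ry":0.004,"rz":-0.001,"dx":0.0024,"dy":-0.0038,"dz":0.01,"hand":0}]' >/dev/null;python3 go.py 479.7 210.7 10 126.5; python3 -m pendant '[{"rx":0,"ry":0,"rz":0,"dx":0,"dy":0,"dz":0,"hand":0}]' >/dev/null;python3 go.py 479.7 210.7 10 126.5
```

```text
{'time': 10.85, 'ee_pos': [479.237, 210.674, 8.359], 'tcp_rot': [-0.001, 0.45, 0.893, -0.001], 'force': [-0.595, -0.235, -0.889], 'grip_width': 85.64, 'joints': [0.316, 0.16, 1.889, -0.0, 1.095, -0.32]}
[[-0.5945, 0.8041, -0.0018], [0.8041, 0.5945, -0.0008], [0.0004, -0.0019, -1.0]]
d [-0.3  0.4 -1.6] rot [-0.0019 -0.0004 -0.0004]
{'time': 10.95, 'ee_pos': [478.997, 210.895, 7.897], 'tcp_rot': [-0.001, 0.45, 0.893, -0.001], 'force': [-0.15, 0.022, 0.054], 'grip_width': 85.181, 'joints': [0.317, 0.162, 1.887, -0.0, 1.096, -0.32]}
[[-0.5945, 0.8041, -0.0039], [0.8041, 0.5945, -0.0014], [0.0012, -0.004, -1.0]]
d [-0.6  0.4 -2.1] rot [-0.004  -0.0012 -0.0004]
```

```bash
python3 -m pendant '[{"rx":-0.004,"ry":-0.001,"rz":0,"dx":0,"dy":0,"dz":-0.002,"hand":255},{"rx":0,"ry":0,"rz":0,"dx":0,"dy":0,"dz":0,"hand":255},{"rx":0,"ry":0,"rz":0,"dx":0,"dy":0,"dz":0,"hand":255},{"rx":0,"ry":0,"rz":0,"dx":0,"dy":0,"dz":0,"hand":255},{"rx":0,"ry":0,"rz":0,"dx":0,"dy":0,"dz":0,"hand":255},{"rx":0,"ry":0,"rz":0,"dx":0,"dy":0,"dz":0,"hand":255}]' 60 >/dev/null;python3 go.py 479.7 210.7 10 126.5
```

```text
{'time': 11.55, 'ee_pos': [483.793, 212.897, 16.209], 'tcp_rot': [0.003, 0.45, 0.893, 0.003], 'force': [-0.069, -0.342, -3.675], 'grip_width': 48.912, 'joints': [0.317, 0.15, 1.884, 0.0, 1.099, -0.32]}
[[-0.5947, 0.8039, 0.0084], [0.8039, 0.5947, 0.0031], [-0.0025, 0.0086, -1.0]]
d [ 0.7 -4.7  6.2] rot [ 0.0086  0.0025 -0.0001]
```

```bash
python3 -m pendant '[{"rx":0.009,"ry":0.002,"rz":0,"dx":0,"dy":0,"dz":-0.03,"hand":255},{"rx":0,"ry":0,"rz":0,"dx":0,"dy":0,"dz":-0.035,"hand":255},{"rx":0,"ry":0,"rz":0,"dx":0,"dy":0,"dz":-0.03,"hand":255},{"rx":0,"ry":0,"rz":-0.007,"dx":0.025,"dy":0.029,"dz":0,"hand":255},{"rx":0,"ry":0,"rz":0,"dx":0.025,"dy":0.029,"dz":0,"hand":255},{"rx":0,"ry":0,"rz":0,"dx":0.025,"dy":0.029,"dz":0,"hand":255},{"rx":0,"ry":0,"rz":0,"dx":0.025,"dy":0.029,"dz":0,"hand":255},{"rx":0,"ry":0,"rz":0,"dx":0.015,"dy":0.018,"dz":0,"hand":255}]' >/dev/null;python3 go.py 525.7 403.5 60 126.9
```

```text
{'time': 12.35, 'ee_pos': [521.179, 386.774, 112.485], 'tcp_rot': [-0.001, 0.45, 0.893, -0.002], 'force': [0.082, -0.258, -3.324], 'grip_width': 49.105, 'joints': [0.559, 0.345, 1.459, 0.0, 1.342, -0.079]}
[[-0.5957, 0.8032, -0.0046], [0.8032, 0.5957, -0.0029], [0.0005, -0.0054, -1.0]]
d [10.7 13.9 52.4] rot [-0.0054 -0.0005 -0.0058]
```

```bash
python3 -m pendant '[{"rx":-0.005,"ry":0,"rz":-0.006,"dx":0.0107,"dy":0.0139,"dz":0.015,"hand":255},{"rx":0,"ry":0,"rz":0,"dx":0,"dy":-0.001,"dz":0.02,"hand":255},{"rx":0,"ry":0,"rz":0,"dx":0,"dy":0,"dz":0,"hand":255}]' >/dev/null;python3 go.py 525.7 403.5 60 126.9;python3 - <<'E'
from h import *
a=[]
for n,w in(('top',(130,90,180,150)),('side',(220,90,180,150))):
    c=cap(n); x,y,ww,h=w; a.append(cv2.resize(c['frame'][y:y+h,x:x+ww],(390,325),interpolation=2)); np.savez(n+'3.npz',**{k:c[k] for k in('frame','depth','K','D','R','p')})
save(np.hstack(a),'c4.png')
E
```

```text
{'time': 12.65, 'ee_pos': [524.647, 407.77, 75.561], 'tcp_rot': [-0.001, 0.445, 0.895, 0.0], 'force': [-0.915, -1.057, -3.938], 'grip_width': 49.278, 'joints': [0.583, 0.416, 1.441, 0.001, 1.285, -0.066]}
[[-0.6038, 0.7971, -0.0008], [0.7971, 0.6038, 0.0009], [0.0012, -0.0, -1.0]]
d [-4.1 -1.7 15.6] rot [-0.     -0.0012  0.0042]
```

View pics/c4.png

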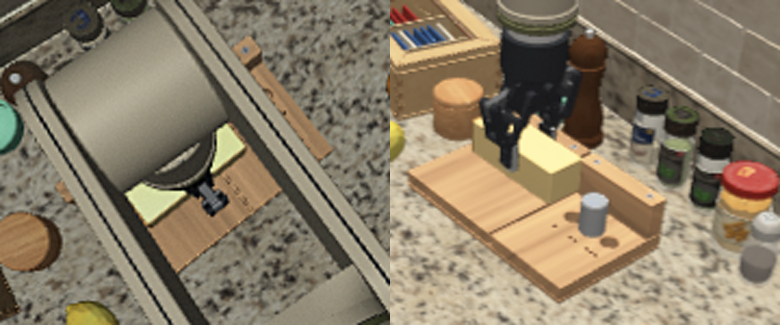

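View 7: the held block hangs over the board, in front of the fence and left of the stop (side crop (527,160)). Lowering.

```bash
python3 -m pendant '[{"rx":0,"ry":-0.001,"rz":0.004,"dx":-0.003,"dy":-0.0017,"dz":0.012,"hand":255},{"rx":0,"ry":0,"rz":0,"dx":0,"dy":-0.001,"dz":0.012,"hand":255}]' >/dev/null;python3 go.py 525.7 403.5 44 126.9;python3 -m pendant '[{"rx":0,"ry":0,"rz":0,"dx":0,"dy":-0.001,"dz":0.003,"hand":255}]' >/dev/null;python3 go.py 525.7 403.5 40 126.9
```

```text
{'time': 12.95, 'ee_pos': [528.766, 404.983, 58.254], 'tcp_rot': [0.003, 0.448, 0.894, 0.005], 'force': [-0.131, -0.714, -3.348], 'grip_width': 49.077, 'joints': [0.577, 0.428, 1.459, 0.0, 1.243, -0.066]}
[[-0.5991, 0.8006, 0.0093], [0.8007, 0.5991, 0.0061], [-0.0007, 0.0111, -0.9999]]
d [ 0.7 -3.5 14.2] rot [ 0.0111  0.0007 -0.0016]
{'time': 13.05, 'ee_pos': [527.455, 403.444, 53.766], 'tcp_rot': [0.002, 0.448, 0.894, 0.004], 'force': [-0.045, -0.097, -4.504], 'grip_width': 49.386, 'joints': [0.576, 0.43, 1.466, -0.0, 1.236, -0.066]}
[[-0.5986, 0.801, 0.008], [0.8011, 0.5985, 0.0052], [-0.0007, 0.0095, -1.0]]
d [ 1.1 -1.5 13.8] rot [ 0.0095  0.0007 -0.0023]
```

```bash
python3 -m pendant '[{"rx":0.0095,"ry":0.001,"rz":-0.002,"dx":0,"dy":-0.0015,"dz":0.005,"hand":255},{"rx":0,"ry":0,"rz":0,"dx":0,"dy":0,"dz":0.003,"hand":255}]' >/dev/null;python3 go.py 525.7 403.5 40 126.9;python3 -m pendant '[{"rx":0,"ry":0,"rz":0,"dx":0,"dy":-0.0005,"dz":0.003,"hand":255}]' >/dev/null;python3 go.py 525.7 403.5 40 126.9
```

```text
{'time': 13.25, 'ee_pos': [526.083, 401.675, 45.039], 'tcp_rot': [-0.0, 0.447, 0.894, -0.0], 'force': [-0.391, -0.269, -4.139], 'grip_width': 49.32, 'joints': [0.574, 0.444, 1.464, 0.0, 1.234, -0.069]}
[[-0.5996, 0.8003, -0.0013], [0.8003, 0.5996, -0.0004], [0.0004, -0.0013, -1.0]]
d [1.7 0.8 5. ] rot [-0.0013 -0.0004 -0.0011]
{'time': 13.35, 'ee_pos': [525.863, 401.409, 42.025], 'tcp_rot': [-0.0, 0.448, 0.894, -0.0], 'force': [-4.268, 1.116, 31.561], 'grip_width': 49.665, 'joints': [0.574, 0.447, 1.467, 0.001, 1.229, -0.069]}
[[-0.5994, 0.8004, -0.0011], [0.8004, 0.5994, -0.0001], [0.0006, -0.001, -1.0]]
d [1.8 1.1 2. ] rot [-0.001  -0.0006 -0.0012]
```

```bash
python3 -m pendant '[{"rx":0,"ry":0,"rz":0,"dx":0,"dy":0,"dz":-0.001,"hand":75},{"rx":0,"ry":0,"rz":0,"dx":0,"dy":0,"dz":0,"hand":75},{"rx":0,"ry":0,"rz":0,"dx":0,"dy":0,"dz":0,"hand":75},{"rx":0,"ry":0,"rz":0,"dx":0,"dy":0,"dz":0,"hand":75},{"rx":0,"ry":0,"rz":0,"dx":0,"dy":0,"dz":0,"hand":75}]' >/dev/null;python3 go.py 525.7 403.5 40 126.9
```

```text
{'time': 13.85, 'ee_pos': [527.752, 402.782, 45.933], 'tcp_rot': [0.001, 0.447, 0.894, 0.002], 'force': [-0.066, 1.227, 1.015], 'grip_width': 60.296, 'joints': [0.574, 0.443, 1.464, 0.0, 1.23, -0.069]}
[[-0.5996, 0.8003, 0.0031], [0.8003, 0.5996, 0.0026], [0.0002, 0.0041, -1.0]]
d [ 1.8 -1.2  5.9] rot [ 0.0041 -0.0002 -0.0011]
```

```bash
python3 -m pendant '[{"rx":0.004,"ry":0,"rz":0,"dx":0,"dy":0,"dz":-0.03,"hand":75},{"rx":0,"ry":0,"rz":0,"dx":0,"dy":0,"dz":-0.03,"hand":75},{"rx":0,"ry":0,"rz":0,"dx":0,"dy":-0.026,"dz":0,"hand":255},{"rx":0,"ry":0,"rz":0,"dx":0,"dy":-0.026,"dz":0,"hand":255},{"rx":0,"ry":0,"rz":0,"dx":0,"dy":0,"dz":0,"hand":255},{"rx":0,"ry":0,"rz":0,"dx":0,"dy":0,"dz":0,"hand":255},{"rx":0,"ry":0,"rz":0,"dx":0,"dy":0,"dz":0,"hand":255}]' >/dev/null;python3 go.py 483.7 369.5 45 126.9
python3 - <<'E'
from h import *
c=cap('side');np.savez('side4.npz',**{k:c[k] for k in('frame','depth','K','D','R','p')})
hsv=cv2.cvtColor(c['frame'],cv2.COLOR_RGB2HSV)
m=(hsv[...,0]>20)&(hsv[...,0]<36)&(hsv[...,1]>50)&(hsv[...,2]>215)
lab=cv2.connectedComponentsWithStats(m.astype(np.uint8)); i=1+np.argmax(lab[2][1:,4])
ct=cv2.findContours((lab[1]==i).astype(np.uint8),0,1)[0][0][:,0]
print(lab[2][i],cv2.minAreaRect(onplane(c,ct,74)[:,:2].astype(np.float32)))
x,y,ww,h=200,80,200,150; save(cv2.resize(c['frame'][y:y+h,x:x+ww],(640,480),interpolation=2),'c5.png')
E
```

```text
{'time': 14.55, 'ee_pos': [485.717, 371.328, 109.064], 'tcp_rot': [0.0, 0.447, 0.894, 0.001], 'force': [-0.102, 0.696, 0.314], 'grip_width': 0.052, 'joints': [0.569, 0.246, 1.586, 0.0, 1.308, -0.074]}
[[-0.5997, 0.8002, 0.0014], [0.8002, 0.5997, 0.0011], [0.0001, 0.0018, -1.0]]
d [-0.3 -2.8 64.1] rot [ 0.0018 -0.0001 -0.0009]
[259 155  49  29 478] ((522.9283447265625, 397.9751281738281), (48.678157806396484, 133.62216186523438), 37.189109802246094)
```

```bash
python3 -m pendant '[{"rx":0.002,"ry":0,"rz":0,"dx":0,"dy":-0.004,"dz":0.025,"hand":255},{"rx":0,"ry":0,"rz":0,"dx":0,"dy":-0.002,"dz":0.025,"hand":255},{"rx":0,"ry":0,"rz":0,"dx":0,"dy":-0.002,"dz":0.012,"hand":255},{"rx":0,"ry":0,"rz":0,"dx":0,"dy":0,"dz":0,"hand":255}]' >/dev/null;python3 go.py 483.7 369.5 45 126.9
```

```text
{'time': 15.0, 'ee_pos': [482.473, 368.595, 46.209], 'tcp_rot': [0.001, 0.447, 0.894, 0.001], 'force': [-0.81, -0.306, 0.471], 'grip_width': -0.045, 'joints': [0.568, 0.305, 1.639, 0.0, 1.194, -0.075]}
[[-0.5996, 0.8003, 0.0028], [0.8003, 0.5996, 0.0019], [-0.0002, 0.0034, -1.0]]
d [-0.   1.5  1.2] rot [ 0.0034  0.0002 -0.001 ]
```

```bash
python3 -m pendant '[{"rx":0.003,"ry":0,"rz":0,"dx":0,"dy":0.006,"dz":0,"hand":255},{"rx":0,"ry":0,"rz":0,"dx":0,"dy":0.006,"dz":0,"hand":255},{"rx":0,"ry":0,"rz":0,"dx":0,"dy":0.006,"dz":0,"hand":255},{"rx":0,"ry":0,"rz":0,"dx":0,"dy":0.006,"dz":0,"hand":255},{"rx":0,"ry":0,"rz":0,"dx":0,"dy":0.005,"dz":0,"hand":255}]' >/dev/null;python3 go.py 518.0 395 45 126.9
```

```text
{'time': 15.5, 'ee_pos': [509.314, 388.502, 49.528], 'tcp_rot': [0.001, 0.447, 0.894, 0.001], 'force': [-0.705, -0.558, -0.17], 'grip_width': 0.047, 'joints': [0.572, 0.383, 1.535, -0.0, 1.221, -0.071]}
[[-0.5996, 0.8003, 0.0026], [0.8003, 0.5996, 0.0014], [-0.0005, 0.0029, -1.0]]
d [-0.  10.8  4.6] rot [ 0.0029  0.0005 -0.001 ]
```

```bash
python3 -m pendant '[{"rx":0,"ry":0,"rz":0,"dx":0,"dy":0.004,"dz":0,"hand":255}]'; python3 -m pendant '[{"rx":0,"ry":0,"rz":0,"dx":0,"dy":0.004,"dz":0,"hand":255}]'; python3 -m pendant '[{"rx":0,"ry":0,"rz":0,"dx":0,"dy":0.003,"dz":0,"hand":255}]';python3 go.py 518.0 395 45 126.9
```

```text
time: 15.6
ee_pos: [513.1, 391.3, 49.8]
tcp_rot: [0.001, 0.447, 0.894, 0.001]
force: [-1.3, -0.9, -0.3]
grip_width: 0.3
time: 15.7
ee_pos: [516.6, 394.0, 49.9]
tcp_rot: [0.001, 0.447, 0.894, 0.001]
force: [-1.2, -0.3, -0.5]
grip_width: 0.0
time: 15.8
ee_pos: [519.3, 396.0, 49.9]
tcp_rot: [0.001, 0.447, 0.894, 0.001]
force: [-1.1, -1.9, -0.2]
grip_width: -0.2
{'time': 15.8, 'ee_pos': [519.315, 396.007, 49.93], 'tcp_rot': [0.001, 0.447, 0.894, 0.001], 'force': [-1.109, -1.886, -0.173], 'grip_width': -0.151, 'joints': [0.573, 0.413, 1.496, -0.0, 1.23, -0.07]}
[[-0.5997, 0.8002, 0.0029], [0.8002, 0.5997, 0.0016], [-0.0005, 0.0033, -1.0]]
d [-0.  -1.7  4.9] rot [ 0.0033  0.0005 -0.0009]
```

```bash
for i in 1; do python3 -m pendant '[{"rx":0,"ry":0,"rz":0,"dx":0,"dy":0.003,"dz":0,"hand":255}]'|grep -E "ee|force"; python3 -m pendant '[{"rx":0,"ry":0,"rz":0,"dx":0,"dy":0.002,"dz":0.001,"hand":255}]'|grep -E "ee|force"; done; python3 - <<'E'
from h import *
c=cap('side'); x,y,ww,h=210,80,180,135; save(cv2.resize(c['frame'][y:y+h,x:x+ww],(640,480),interpolation=2),'c6.png')
E
```

```text
ee_pos: [521.2, 397.5, 49.5]
force: [-12.7, -9.3, -0.0]
ee_pos: [521.1, 397.5, 48.1]
force: [-15.0, -12.3, 13.6]
```

View pics/c6.png

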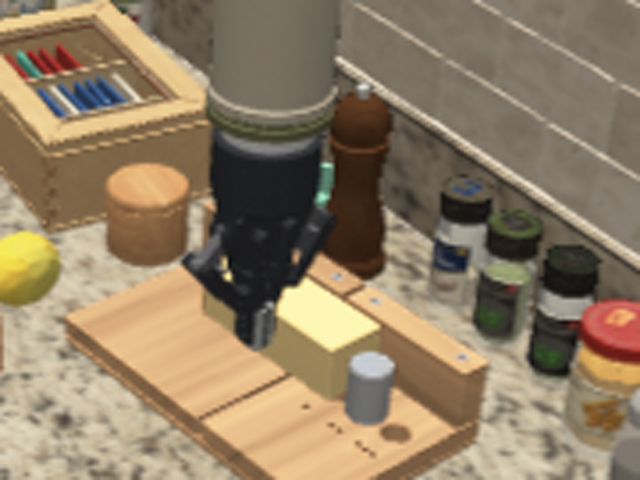

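View 8: the block lies flat against the fence with about 15 N reaction, and the stop is a few mm from its end. I back off and go round to the left end.

```bash
python3 -m pendant '[{"rx":0.003,"ry":0,"rz":0,"dx":0,"dy":-0.015,"dz":-0.002,"hand":255},{"rx":0,"ry":0,"rz":0,"dx":0,"dy":0,"dz":-0.035,"hand":255},{"rx":0,"ry":0,"rz":0,"dx":0,"dy":0,"dz":-0.035,"hand":255},{"rx":0,"ry":0,"rz":0,"dx":0.03,"dy":0.015,"dz":0,"hand":255},{"rx":0,"ry":0,"rz":0,"dx":0.03,"dy":0.015,"dz":0,"hand":255},{"rx":0,"ry":0,"rz":0,"dx":0.03,"dy":0.015,"dz":0,"hand":255}]' >/dev/null;python3 go.py 488.9 490.9 45 126.9
```

```text
{'time': 16.65, 'ee_pos': [493.653, 486.806, 123.541], 'tcp_rot': [-0.001, 0.45, 0.893, -0.003], 'force': [0.134, -0.86, 0.353], 'grip_width': -0.125, 'joints': [0.705, 0.451, 1.305, -0.0, 1.392, 0.068]}
[[-0.5946, 0.804, -0.004], [0.804, 0.5946, -0.004], [-0.0008, -0.0055, -1.0]]
d [ 6.2 -1.  78.5] rot [-0.0055  0.0008 -0.0073]
```

```bash
python3 -m pendant '[{"rx":-0.005,"ry":0,"rz":-0.007,"dx":0.006,"dy":-0.002,"dz":0.025,"hand":255},{"rx":0,"ry":0,"rz":0,"dx":0,"dy":-0.002,"dz":0.025,"hand":255},{"rx":0,"ry":0,"rz":0,"dx":0,"dy":-0.002,"dz":0.02,"hand":255},{"rx":0,"ry":0,"rz":0,"dx":0,"dy":0,"dz":0,"hand":255}]' >/dev/null;python3 go.py 488.9 490.9 45 126.9
```

```text
{'time': 17.05, 'ee_pos': [485.481, 496.388, 55.273], 'tcp_rot': [0.002, 0.445, 0.896, 0.005], 'force': [0.133, -0.277, -0.407], 'grip_width': -0.045, 'joints': [0.722, 0.503, 1.366, 0.001, 1.263, 0.073]}
[[-0.6047, 0.7964, 0.0068], [0.7964, 0.6047, 0.007], [0.0014, 0.0097, -1.0]]
d [-6.5 -0.7 10.3] rot [ 0.0097 -0.0015  0.0054]
```

```bash
python3 -m pendant '[{"rx":0.01,"ry":-0.001,"rz":0.005,"dx":-0.006,"dy":0,"dz":0.005,"hand":255},{"rx":0,"ry":0,"rz":0,"dx":-0.006,"dy":0,"dz":0,"hand":255},{"rx":0,"ry":0,"rz":0,"dx":-0.004,"dy":0,"dz":0,"hand":255}]' >/dev/null;python3 go.py 500.5 476.5 50 126.9;  python3 -m pendant '[{"rx":0,"ry":0,"rz":0,"dx":-0.003,"dy":0,"dz":0,"hand":255}]'|grep -E "ee|force"; python3 -m pendant '[{"rx":0,"ry":0,"rz":0,"dx":-0.003,"dy":0,"dz":0,"hand":255}]'|grep -E "ee|force"
```

```text
{'time': 17.35, 'ee_pos': [497.001, 484.154, 52.73], 'tcp_rot': [0.0, 0.447, 0.895, 0.001], 'force': [0.032, 2.291, -0.69], 'grip_width': 0.311, 'joints': [0.698, 0.512, 1.359, 0.001, 1.269, 0.053]}
[[-0.6007, 0.7995, 0.0012], [0.7995, 0.6007, 0.0019], [0.0008, 0.0021, -1.0]]
d [-8.2 -1.8  2.7] rot [ 0.0021 -0.0008  0.0004]
ee_pos: [499.6, 481.6, 53.6]
force: [-1.6, 1.4, -0.7]
ee_pos: [502.1, 479.1, 54.5]
force: [-2.1, 1.6, 0.4]
```

```bash
python3 -m pendant '[{"rx":0,"ry":0,"rz":0,"dx":-0.002,"dy":0,"dz":0,"hand":255}]'|grep -E "ee|force";python3 -m pendant '[{"rx":0,"ry":0,"rz":0,"dx":-0.002,"dy":0,"dz":0.001,"hand":255}]'|grep -E "ee|force";python3 -m pendant '[{"rx":0,"ry":0,"rz":0,"dx":-0.002,"dy":0,"dz":0.001,"hand":255}]'|grep -E "ee|force"
```

```text
ee_pos: [502.4, 478.8, 55.1]
force: [-10.7, 10.1, -0.1]
ee_pos: [502.3, 478.8, 55.0]
force: [-9.5, 7.0, 2.8]
ee_pos: [502.3, 478.9, 54.8]
force: [-7.6, 5.4, 2.0]
```

Block is home against the stop: 14 N reaction at TCP board y = 82, so the block end is at about 71. Back off, rise, and tilt the closed fingers 40° to point along the diagonal.

```bash
python3 -m pendant '[{"rx":0,"ry":0,"rz":0,"dx":0.015,"dy":0,"dz":0,"hand":255},{"rx":0,"ry":0,"rz":0,"dx":0.015,"dy":0,"dz":-0.03,"hand":255},{"rx":0,"ry":0,"rz":0,"dx":0,"dy":-0.02,"dz":-0.04,"hand":255},{"rx":0,"ry":0,"rz":0,"dx":0,"dy":-0.02,"dz":-0.02,"hand":255},{"rx":-0.07,"ry":-0.12,"rz":0,"dx":0,"dy":0,"dz":0,"hand":255},{"rx":-0.07,"ry":-0.12,"rz":0,"dx":0,"dy":0,"dz":0,"hand":255},{"rx":-0.07,"ry":-0.12,"rz":0,"dx":0,"dy":0,"dz":0,"hand":255},{"rx":-0.07,"ry":-0.12,"rz":0,"dx":0,"dy":0,"dz":0,"hand":255},{"rx":-0.07,"ry":-0.12,"rz":0,"dx":0,"dy":0,"dz":0,"hand":255}]' >/dev/null; cat > fin.py <<'E'
from h import *
s=tip(); r=R.from_quat(s['tcp_rot'],scalar_first=True).as_matrix(); a=np.radians(36.9); B=np.array([[np.cos(a),-np.sin(a),0],[np.sin(a),np.cos(a),0],[0,0,1]])
O=np.array([528.9,395.9,0]); p=B.T@(np.array(s['ee_pos'])-O); print('TCP board',p.round(1),'tool z board',(B.T@r[:,2]).round(3),'force board',(B.T@np.array(s['force'])).round(1))
if len(sys.argv)>3:
    t=np.array(list(map(float,sys.argv[1:4]))); print('move',(r.T@B@(t-p)).round(1)); 
if len(sys.argv)>6: print('vec',(r.T@B@np.array(list(map(float,sys.argv[4:7])))).round(2))
E
python3 fin.py -5 89 94
```

```text
{'time': 18.75, 'ee_pos': [456.598, 483.994, 161.876], 'tcp_rot': [0.349, 0.426, 0.834, 0.039], 'force': [-0.221, 0.052, -1.358], 'grip_width': -0.178, 'joints': [1.1, 0.294, 1.6, -0.757, 1.257, 0.722]}
[[-0.3934, 0.6832, 0.6152], [0.7378, 0.6339, -0.2321], [-0.5485, 0.3626, -0.7534]]
TCP board [ -4.9 113.9 161.9] tool z board [ 0.353 -0.555 -0.753] force board [-0.1  0.2 -1.4]
move [ 16.7 -27.1  64.9]
```

```bash
python3 -m pendant '[{"rx":0,"ry":0,"rz":0,"dx":0.007,"dy":-0.014,"dz":0.034,"hand":255},{"rx":0,"ry":0,"rz":0,"dx":0.007,"dy":-0.014,"dz":0.034,"hand":255},{"rx":0,"ry":0,"rz":0,"dx":0,"dy":0,"dz":0,"hand":255}]' >/dev/null; python3 fin.py -3 83 91; python3 - <<'E'
from h import *
c=cap('side'); x,y,ww,h=210,80,180,135; save(cv2.resize(c['frame'][y:y+h,x:x+ww],(640,480),interpolation=2),'c7.png')
E
```

```text
{'time': 19.05, 'ee_pos': [468.888, 466.166, 91.466], 'tcp_rot': [0.351, 0.421, 0.835, 0.043], 'force': [-0.711, -1.767, -0.937], 'grip_width': -0.019, 'joints': [1.07, 0.353, 1.676, -0.806, 1.134, 0.798]}
[[-0.3982, 0.6736, 0.6227], [0.7338, 0.6413, -0.2245], [-0.5505, 0.3676, -0.7496]]
TCP board [-5.8 92.2 91.5] tool z board [ 0.363 -0.553 -0.75 ] force board [-1.6 -1.  -0.9]
move [-7.   1.4  6.5]
```

View pics/c7.png

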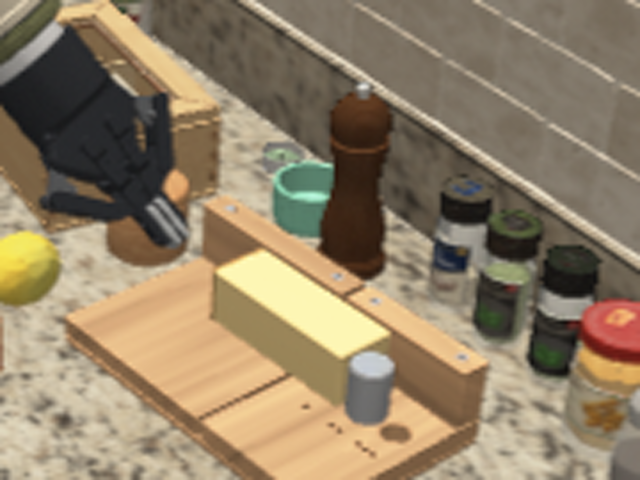

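View 9: the block sits against the fence, with its right end at the stop (370,380). The tilted fingers at (165,235) point at the block's left-front top corner (215,283). Moving in along the diagonal.

```bash
python3 fin.py 2.6 75 84 | tail -1; python3 -m pendant '[{"rx":0,"ry":0,"rz":0,"dx":-0.007,"dy":0.0014,"dz":0.0065,"hand":255},{"rx":0,"ry":0,"rz":0,"dx":0,"dy":0,"dz":0,"hand":255}]' >/dev/null; python3 fin.py 2.6 75 84
```

```text
move [-8.4  0.1 20.5]
{'time': 19.3, 'ee_pos': [479.09, 464.803, 98.861], 'tcp_rot': [0.352, 0.422, 0.834, 0.047], 'force': [-0.899, 0.379, 0.68], 'grip_width': -0.285, 'joints': [1.054, 0.343, 1.673, -0.809, 1.126, 0.785]}
[[-0.3958, 0.671, 0.627], [0.7377, 0.639, -0.2181], [-0.547, 0.3762, -0.7478]]
TCP board [ 1.5 85.  98.9] tool z board [ 0.37  -0.551 -0.748] force board [-0.5  0.8  0.7]
move [-0.  -5.7 17. ]
```

```bash
python3 -m pendant '[{"rx":0,"ry":0,"rz":0,"dx":0,"dy":-0.0057,"dz":0.016,"hand":255}]' >/dev/null; python3 fin.py 2.6 75 84; python3 -m pendant '[{"rx":0,"ry":0,"rz":0,"dx":0,"dy":0,"dz":0.005,"hand":255}]' >/dev/null; python3 fin.py 5 70 77
```

```text
{'time': 19.4, 'ee_pos': [487.096, 460.939, 89.446], 'tcp_rot': [0.352, 0.423, 0.833, 0.051], 'force': [1.392, 1.445, 0.741], 'grip_width': -0.017, 'joints': [1.039, 0.352, 1.683, -0.821, 1.097, 0.797]}
[[-0.394, 0.6687, 0.6306], [0.7412, 0.6369, -0.2122], [-0.5435, 0.3838, -0.7465]]
TCP board [ 5.6 77.1 89.4] tool z board [ 0.377 -0.548 -0.747] force board [2.  0.3 0.7]
move [ 0.8 -5.1  4.1]
{'time': 19.5, 'ee_pos': [490.719, 458.661, 84.79], 'tcp_rot': [0.352, 0.423, 0.833, 0.051], 'force': [0.682, -0.157, -0.341], 'grip_width': 0.106, 'joints': [1.032, 0.359, 1.684, -0.824, 1.088, 0.798]}
[[-0.3933, 0.6697, 0.63], [0.7415, 0.6362, -0.2133], [-0.5436, 0.3832, -0.7468]]
TCP board [ 7.2 73.1 84.8] tool z board [ 0.376 -0.549 -0.747] force board [ 0.5 -0.5 -0.3]
move [ 1.4 -5.3  6.7]
```

```bash
python3 -m pendant '[{"rx":0,"ry":0,"rz":0,"dx":0.001,"dy":-0.005,"dz":0.005,"hand":255}]' >/dev/null; python3 fin.py 6 69 75|tail -2; python3 -m pendant '[{"rx":0,"ry":0,"rz":0,"dx":0,"dy":-0.002,"dz":0.003,"hand":255}]' >/dev/null; python3 fin.py 7 68 73|tail -2;
```

```text
TCP board [ 5.9 70.3 79.8] tool z board [ 0.377 -0.548 -0.746] force board [0.6 1.  1.1]
move [ 1.5 -1.9  4.3]
TCP board [ 4.5 67.8 75.7] tool z board [ 0.376 -0.549 -0.747] force board [-1.1  0.3 -1. ]
move [2.  1.2 2.8]
```

```bash
python3 -m pendant '[{"rx":0,"ry":0,"rz":0,"dx":0.001,"dy":0.001,"dz":0.003,"hand":255}]' >/dev/null; python3 fin.py 7 68 73|tail -2; python3 -m pendant '[{"rx":0,"ry":0,"rz":0,"dx":0,"dy":0,"dz":0.002,"hand":255}]' >/dev/null; python3 fin.py 7 68 73|tail -2;
```

```text
TCP board [ 6.3 66.6 73.4] tool z board [ 0.375 -0.55  -0.746] force board [-19.    7.3  22.5]
move [ 1.5  0.6 -0.2]
TCP board [ 6.7 66.2 73.3] tool z board [ 0.375 -0.551 -0.746] force board [-25.2  13.4  25.4]
move [ 1.8  0.4 -0.6]
```

```bash
python3 fin.py 7 68 73 0 -2 -1.2|tail -1; python3 fin.py 7 68 73 -1 -2 -1.2|tail -1
```

```text
vec [-1.   -0.67  2.  ]
vec [-1.14 -1.59  1.62]
```

```bash
python3 -m pendant '[{"rx":0,"ry":0,"rz":0,"dx":-0.001,"dy":-0.0007,"dz":0.002,"hand":255}]' >/dev/null; python3 fin.py |tail -1;  python3 -m pendant '[{"rx":0,"ry":0,"rz":0,"dx":-0.001,"dy":-0.0007,"dz":0.002,"hand":255}]' >/dev/null; python3 fin.py 7 68 73 -.3 -2 -1|tail -2
```

```text
TCP board [ 6.4 66.  73.6] tool z board [ 0.376 -0.55  -0.746] force board [-18.7  15.2  16.7]
move [ 2.   0.6 -0.2]
vec [-1.16 -0.87  1.73]
```

```bash
python3 fin.py|tail -1; python3 - <<'E'
from h import *
a=[]
for n,w in(('top',(150,90,150,125)),('side',(220,100,150,125))):
    c=cap(n); x,y,ww,h=w; a.append(cv2.resize(c['frame'][y:y+h,x:x+ww],(390,325),interpolation=2))
save(np.hstack(a),'c8.png')
hsv=cv2.cvtColor(c['frame'],cv2.COLOR_RGB2HSV)
m=(hsv[...,0]>20)&(hsv[...,0]<36)&(hsv[...,1]>50)&(hsv[...,2]>215)
lab=cv2.connectedComponentsWithStats(m.astype(np.uint8)); i=1+np.argmax(lab[2][1:,4])
ct=cv2.findContours((lab[1]==i).astype(np.uint8),0,1)[0][0][:,0]
r=cv2.minAreaRect(onplane(c,ct,74)[:,:2].astype(np.float32)); print(r)
E
python3 fin.py|tail -1
```

```text
TCP board [ 6.3 66.1 73.7] tool z board [ 0.377 -0.548 -0.747] force board [-15.8  11.5  14.1]
((554.7750244140625, 410.07220458984375), (49.158477783203125, 135.90350341796875), 36.705562591552734)
TCP board [ 6.3 66.1 73.7] tool z board [ 0.377 -0.548 -0.747] force board [-16.4  11.7  13.7]
```

View pics/c8.png

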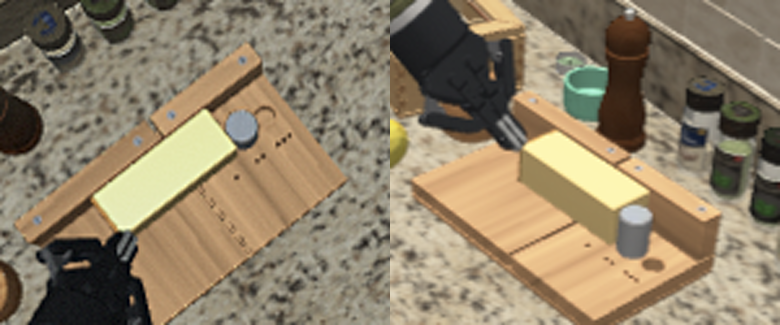

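```bash
python3 fin.py 0 0 0 -0.8 -2.5 -0.8|tail -1; python3 -m pendant '[{"rx":0,"ry":0,"rz":0,"dx":-0.0017,"dy":-0.0015,"dz":0.0017,"hand":255}]' >/dev/null; python3 fin.py |tail -1;  python3 -m pendant '[{"rx":0,"ry":0,"rz":0,"dx":-0.0017,"dy":-0.0015,"dz":0.0017,"hand":255}]' >/dev/null; python3 fin.py|tail -1
```

```text
vec [-1.75 -1.3   1.67]
TCP board [ 5.8 66.1 74. ] tool z board [ 0.379 -0.546 -0.747] force board [-6.4 10.5  7.3]
TCP board [ 5.6 66.1 74.1] tool z board [ 0.383 -0.543 -0.747] force board [-4.5  9.3  5.7]
```

```bash
python3 fin.py 0 0 0 -0.5 -4.5 -1.8|tail -1; python3 -m pendant '[{"rx":0,"ry":0,"rz":0,"dx":-0.0027,"dy":-0.0022,"dz":0.0035,"hand":255}]' >/dev/null; python3 fin.py |tail -1;  python3 -m pendant '[{"rx":0,"ry":0,"rz":0,"dx":-0.0027,"dy":-0.0018,"dz":0.0038,"hand":255}]' >/dev/null; python3 fin.py|tail -1
```

```text
vec [-2.85 -1.64  3.6 ]
TCP board [ 6.  65.4 73.7] tool z board [ 0.387 -0.539 -0.748] force board [-11.1  21.4  14.1]
TCP board [ 6.5 65.4 73.5] tool z board [ 0.392 -0.533 -0.749] force board [-22.1  25.5  20.3]
```

```bash
python3 -m pendant '[{"rx":0,"ry":0,"rz":0,"dx":-0.0028,"dy":-0.0028,"dz":0.003,"hand":255}]' >/dev/null; python3 fin.py |tail -1;  python3 -c "
from h import *
import time
for i in range(3): cap('side')"; python3 fin.py|tail -1
```

```text
TCP board [ 6.1 65.6 73.6] tool z board [ 0.397 -0.528 -0.75 ] force board [-11.7  18.   12.4]
TCP board [ 6.1 65.5 73.6] tool z board [ 0.398 -0.528 -0.75 ] force board [-12.7  19.5  13.2]
```

```bash
python3 -c "
from h import *
job.close_job()"; python3 fin.py|tail -1
```

```text
the job is handed in; nothing more can be done
the job is handed in; nothing more can be done
```

The job is handed in, with the stop in the second hole and the block held by one diagonal push. The hand-in gave no verdict, so these are my last readings.

- **Stop:** it went down until the shoulder met the bed, at a tool height of 34.9 mm against 35 expected. The pictures show it upright in the middle hole.
- **Block:** I set it flat on the board, then pushed it to the fence (about 15–20 N back) and to the stop (about 14 N back). Its measured angle was 36.7°, and the board's is about 36.9°.
- **Hold:** closed fingers, tilted about 41°, press the block's left-front top corner, well left of the knife slot. The last steady push was about 13 N to the fence, 19–20 N to the stop and 13 N down. The arm was still pushing when I handed in.
- **Stop force:** this is inferred, not measured. The push along the fence exceeds what friction could absorb at 0.6 by only about 2 N.
- **Disagreements:**
  - The top camera was about 7 mm off in y against the side camera, so I used the side camera, which agreed with the fingers.
  - The last camera fix put the block's centre at y = −4 mm, where about +1 mm was expected and −4 mm is the limit. The finger hid part of the block's left end in that picture. The fingertip reading when the block met the stop put its left end at 71.3 mm, which fits +1 mm.
- **Bystanders:** nothing in the pictures suggests I touched any of them, but I did not measure them at the end.

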